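# Hang two plaster moulds on the pivoting drying bar and keep it level

## Robot

A 6-joint arm with a two-finger parallel gripper is mounted at the origin on a cart in front of the work surface, level with it; the furniture and walls round the work are solid. World frame = base frame: x ahead of the robot, y to its left, z up, the work surface at z = 0. Lengths are in mm, angles in rad, forces in N, time in s.
With the tool pointing down it reaches from about 350 to 975 mm from the base axis. Payload 7.1 kg.
Tool frame: the origin (TCP) lies midway between the tips of the shut fingers; the grasp point (between the pads) lies 19 mm behind it (ctrl.hold_point_z is the distance from the TCP to the grasp point, in mm); x points along the fingers, y is the direction in which the jaws open and shut, and the axes are right-handed (so a half turn about x gives the same grasp; the last joint's range is limited). The gripper opens to 88 mm and grips with 3 to 60 N. Pads are 20 mm wide; open, the fingers measure 115 mm over their backs; the gripper's body (75 mm by 178 mm) begins 61 mm behind the grasp point.
Start: joints at [-1.351, 0.423, 1.63, -0, 1.089, -0.019], TCP at [147.855, -607.243, 222.675] pointing down, gripper open.
Joint ranges: [-3, 3], [-0.9, 2.11], [0.09, 2.58], [-1.31, 4.45], [0.11, 2.69], [-2.54, 2.54]. Speed limits (rad/s): [2.39, 2.39, 3.01, 3.14, 3.14, 3.14].

## Interface

Orientations are given as a rotation vector (axis times angle).
In Python, from workcell import ctrl, get_image, calibration gives the robot as it stands.
- The arm moves only by the tool move_arm, never from a script. Its argument "rows" is a list of rows, each a list of 5 numbers: the shift along the world's x, y, z in mm, then the turn about the world's z in rad, then the closure, from -1 (fully open) to 1 (shut). In form: [[tx, ty, tz, roll, jaw], ...]. A call has 1 to 12 rows; each row is the pose to reach, as a shift and turn from the pose measured when the call began; what a row does not reach only later rows make up. A row lasts 1/8 s, in which the tool goes at most 62.5 mm and 10.7 degrees, less where a joint would pass 70% of its speed; a pose out of reach is approached as far as the arm can. A call with a gripper value outside its range is refused whole. The fingers move at their own pace and stop on an object; the grip force is fixed at half the most. Time passes only in rows, so rows that repeat a pose let the fingers close. It gives the time, the measured TCP pose, the force and the opening at its end, in the units of the state.
- ctrl.get_obs(): the state, without advancing time (a new reading comes with each control period).
- get_image(name): name is "scene" or "side" or "wrist"; returns the picture (420x560x3 uint8, blue, green, red); there is no depth.
- calibration(name): a dict with "fx", "fy", "cx", "cy" (pixels), "view" (4x4, takes a point from world to camera coordinates); the wrist camera has in their place "T_tool_cam" (4x4, takes a point from camera to tool coordinates, whose origin is the TCP and whose axes are the tool frame's). Camera axes: x right, y up, looking along -z (the intrinsics and any distortion apply to the point x, -y, -z); pixel columns grow to the right and rows downward; lengths in mm; the calibration is good to about 2 mm. The wrist camera is an equidistant fisheye: a pixel r from the principal point sees the ray r / f radians off the axis. A picture is of the moment at which its call begins: read the wrist's pose just before it. calibration takes no time and is no camera call.
- ctrl.close_job(): hands the job in, once; it reports no verdict.
The state is a dict: "t": time; "qpos": joint angles; "qvel": joint speeds; "joint_torque": joint torques, N m; "ee_pos": TCP position; "orientation": TCP orientation; "ft_force": force on the tool from outside, world axes, zero at the start; "moment": the same for the moment, N m; "width": finger opening in mm.
Only numpy, scipy, OpenCV 4.12 (cv2) and the standard library are available. Lean on these libraries where they do the work, as an engineer would, in place of code of your own. Each camera call takes 0.05 s, during which the arm holds its last target.

## Task

Hang the two plaster moulds by their hooks on the pivoting drying bar, one on each side of the pivot, one after the other. Set each hook gently on the smooth outer part of a sleeve and draw it inward, feeling for the groove, until it has dropped into the groove and hangs there freely; the bar must never tip far over or be pushed hard, and at the end it hangs level, with the moulds at rest. Leave the other things on the table where they are.

Things in the scene. Friction and masses are not known exactly. Their poses are not given: they have to be found in the camera images.
- stand: Dark steel stand: base plate 110 x 130 x 14 mm, a round post 22 mm thick, and on top a yoke 50 mm deep (x), 24 mm wide (y) and reaching 213 mm up, that carries the bar. Origin: centre of the base's underside. x points away from the robot, y along the level bar to its left side.
- bar_pivot (a point): The bar's pivot, 200 mm above the stand's origin, on the bar's axis. y runs along the bar (it tilts with it), x is the hinge axis, level, pointing away from the robot. The bar reaches 184 mm each way, with an end disc of 20 mm diameter over the last 7 mm. Each arm carries an aluminium sleeve, clamped at a place that changes and is NOT reported (to be felt or seen).
- bar (a joint): Tilt of the bar, rad: 0 is level, positive raises its +y (left) arm. A weak centring spring in the pivot (1.9 N m per rad) lets it sag about 0.14 rad under one mould; two moulds on one arm tip it over. Stops at 0.32 either way. It gives way under a touch: about 1 N for 7 mm at 115 mm from the pivot.
- mould_a: Octagonal cream plaster mould 61 x 66 x 65 mm, about 0.3 kg with its hook (+-5 %). In its top stands a hook of 16 mm wide steel strip: shank on the mould's own -x side, a roof, a short lip on its own +x side, and a wooden grip on the roof. Origin: centre of the mould's underside, z up; it stands upright, its x within 0.4 rad of world x.
- mould_a_grip (a point): Middle to hold the wooden grip of mould_a, on the mould's axis, 166 mm above the mould's underside. The grip is 12 mm (x) by 14 mm (y) thick and spans 26 mm below to 18 mm above this point. Axes as the mould's.
- mould_a_roof (a point): Crest under the roof of mould_a's hook, 132 mm above the underside, 34 mm below the grip point. The roof's underside is an inverted V (25 degrees): on the 18 mm land this point rests 9.9 mm above the bar's axis, in the groove 5.3 mm. Hook inside: 32 mm wide (x). Lip (+x side) ends 23 mm below this point; the mouth under it, 30 mm high, open to +x, lets the bar in; strip under it at 54 mm.
- mould_b: Cream plaster mould, broader and lower: 85 x 68 x 57 mm; otherwise hook, weight, origin and axes exactly as mould_a.
- mould_b_grip (a point): Middle to hold the wooden grip of mould_b; as mould_a_grip.
- mould_b_roof (a point): Crest under the roof of mould_b's hook, 132 mm above the underside, 34 mm below the grip point. The roof's underside is an inverted V (25 degrees): on the 18 mm land this point rests 9.9 mm above the bar's axis, in the groove 5.3 mm. Hook inside: 32 mm wide (x). Lip (+x side) ends 23 mm below this point; the mouth under it, 30 mm high, open to +x, lets the bar in; strip under it at 54 mm.
- rubber_kidney: Bystander: red kidney-shaped rubber, 29 x 96 x 8 mm, lying in front of the stand; leave it.
- pin_tin: Bystander: green tin box, 74 x 133 x 54 mm, to the left; leave it.
- clay_lump_1: Bystander: grey lump of clay, 39 x 66 x 26 mm, to the right; leave it.
- land_left (a point): Point on the bar's axis, left arm, 135 mm from the pivot, always within the sleeve's smooth outer land (18 mm diameter, 55 mm long, covering at least 120 to 145 mm). Inward of the land come a groove 20 mm wide and 9.6 mm in diameter, a flange of 26 mm diameter, and a 26 mm inner land. The groove's middle lies 80 to 110 mm from the pivot, each arm its own value. Axes as bar_pivot.
- land_right (a point): The same point on the right arm, 135 mm from the pivot on the -y side; its sleeve is the mirror image (groove inward, towards the pivot, of the land), at its own unreported place.
Things that resemble listed ones, but are neither listed nor needed, are in the scene too. Leave any purple look-alike of the mould_b alone.

How it is judged:
By the outcome, as a careful person would: the job done as asked, in the order asked, and still so for the second after the job is handed in, with the robot touching nothing.
It also fails if it takes over 67 s, if anything falls off the work surface, if the arm or the gripper's body presses on something with over 40 N, if the wrist force passes 120 N, or if a joint passes its speed limit or range.

## Working session

There is one attempt and no reset: what is moved stays moved. The work goes in short steps, Python scripts to look and compute and a tool call to move; the robot and the scene stay as the last step left them, time stands still between calls to the robot, and variables do not carry over. Pictures are saved under pics/ and viewed, and the job is handed in when it is done.

Besides the shell and the picture viewer there is one more tool, called after "Emit:" as name(argument=value, ...), one argument or row to a line, values as JSON. move_arm: Moves the arm, as the interface text tells. Its arguments: {"type":"object","properties":{"rows":{"type":"array"}},"required":["rows"]}

```bash
ls; mkdir -p pics
python3 - <<'E'
from workcell import ctrl, get_image, calibration
import cv2
o=ctrl.get_obs(); print(o); print(ctrl.hold_point_z)
for n in ("scene","side","wrist"):
    cv2.imwrite(f"pics/{n}0.png",get_image(n)); print(n,calibration(n))
E
```

```text
pics
{'t': 0.0, 'qpos': array([-1.35101175e+00,  4.23832355e-01,  1.63068731e+00,  2.49523872e-05,
        1.08860600e+00, -1.89709894e-02]), 'qvel': array([-1.06780737e-03, -6.85148375e-05, -8.93032695e-04,  3.12165571e-04,
        9.91147731e-04, -6.18294642e-04]), 'joint_torque': array([-5.84689697e-04, -5.44613421e+01, -2.73667270e+01,  6.45338511e-02,
        2.29250657e-02, -1.34629026e-04]), 'ee_pos': array([ 147.73592325, -606.71305711,  221.90805723]), 'orientation': array([ 2.09521998,  0.25293386, -2.09549787]), 'ft_force': array([-0.6539789 ,  0.09005411, -0.14354928]), 'moment': array([-0.04809037,  0.00148811,  0.05887569]), 'width': 87.58180292663495}
18.700000000000003
scene {'fx': 427.4498055190827, 'fy': 427.4498055190827, 'cx': 277.53914929674113, 'cy': 218.63333508369863, 'view': array([[-7.92074245e-01, -6.10253872e-01,  1.44430919e-02,
         3.45945751e+02],
       [ 4.17151466e-01, -5.23861535e-01,  7.42666646e-01,
        -3.42694275e+02],
       [-4.45649016e-01,  5.94272080e-01,  6.69505527e-01,
        -9.97223879e+02],
       [ 0.00000000e+00,  0.000000
[... 273 characters left out ...]
02,  3.77047778e-01,  9.25741964e-01,
        -9.37813815e+01],
       [ 8.84534447e-03, -9.25996715e-01,  3.77427933e-01,
        -1.25634877e+03],
       [ 0.00000000e+00,  0.00000000e+00,  0.00000000e+00,
         1.00000000e+00]])}
wrist {'fx': 325.19226210127806, 'fy': 325.19226210127806, 'cx': 276.6576991368662, 'cy': 212.4223101273703, 'T_tool_cam': array([[-1.25688887e-03,  2.97316743e-01, -9.54778076e-01,
        -1.62158236e+02],
       [ 9.99999017e-01, -2.19654863e-04, -1.38481888e-03,
         2.89427048e-01],
       [-6.21451485e-04, -9.54778878e-01, -2.97316175e-01,
        -8.13665365e+01],
       [ 0.00000000e+00,  0.00000000e+00,  0.00000000e+00,
         1.00000000e+00]])}
```

View pics/scene0.png

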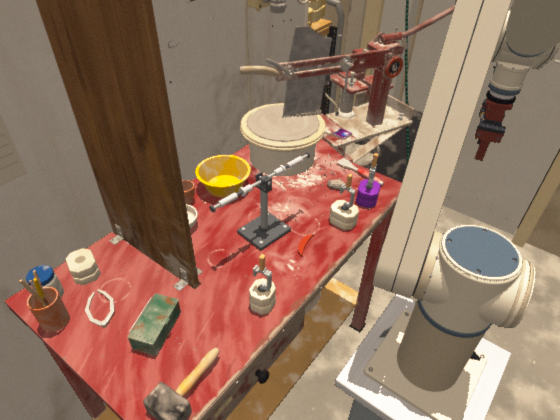

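View pics/side0.png

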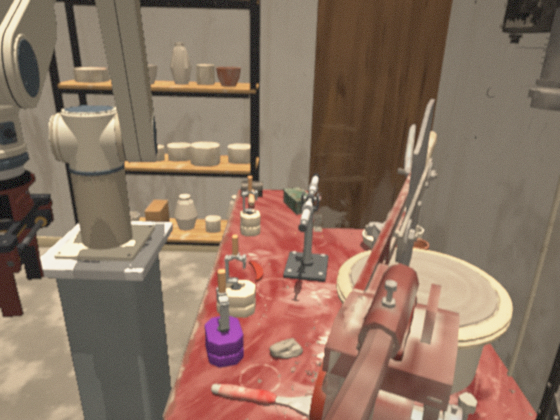

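View pics/wrist0.png

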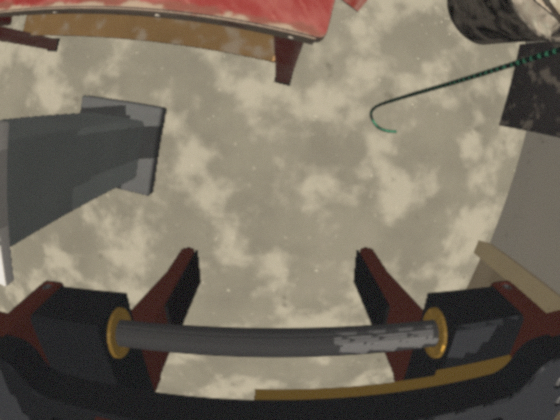

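Run:
```python
import cv2,numpy as np
s=cv2.imread('pics/scene0.png')
a=cv2.resize(s[240:320,225:305],None,fx=5,fy=5,interpolation=cv2.INTER_CUBIC)
b=cv2.resize(s[145:225,315:395],None,fx=5,fy=5,interpolation=cv2.INTER_CUBIC)
cv2.imwrite('pics/c1.png',np.hstack([a,b]))
cv2.imwrite('pics/c2.png',cv2.resize(s[140:250,190:330],None,fx=5,fy=5,interpolation=cv2.INTER_CUBIC))
d=cv2.imread('pics/side0.png')
cv2.imwrite('pics/c3.png',cv2.resize(d[170:370,190:345],None,fx=3,fy=3,interpolation=cv2.INTER_CUBIC))
```

```text
(no output)
```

View pics/c1.png

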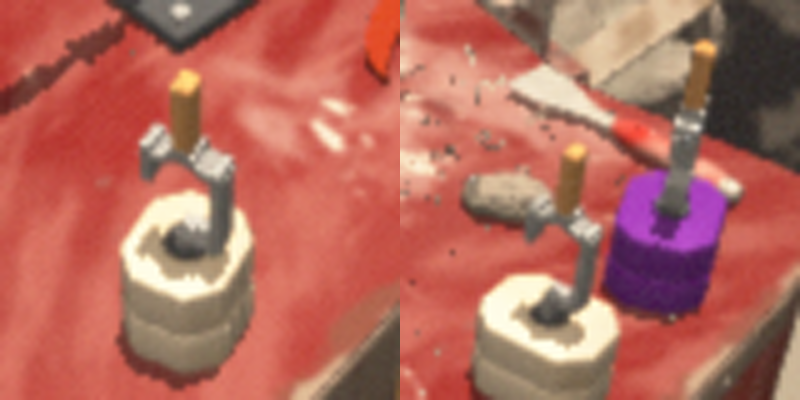

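View pics/c2.png

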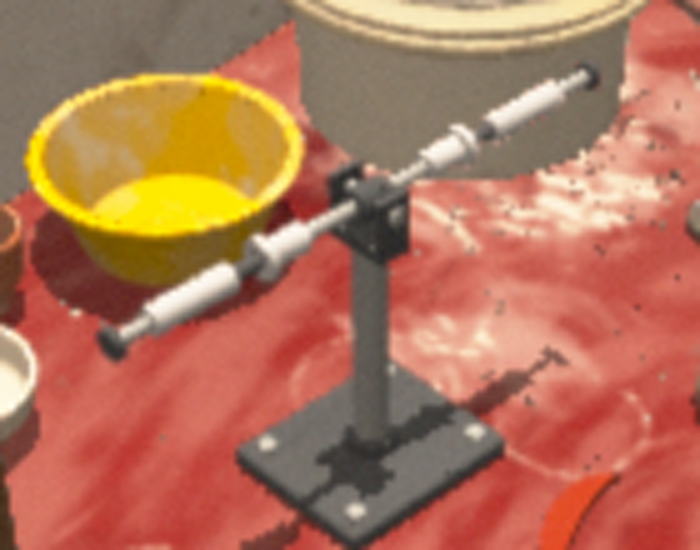

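View pics/c3.png

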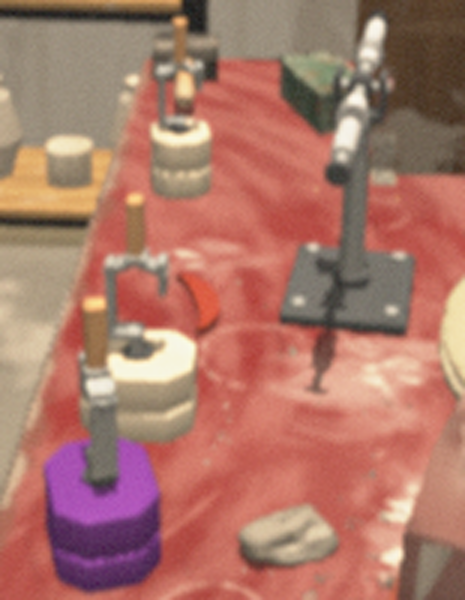

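```bash
cat > h.py <<'E'
import numpy as np, cv2
from workcell import ctrl, get_image, calibration
from scipy.optimize import least_squares
from scipy.spatial.transform import Rotation as R
C={n:calibration(n) for n in("scene","side","wrist")}
def proj(n,P,obs=None):
    P=np.atleast_2d(P).astype(float); c=C[n]
    if n!="wrist":
        p=P@c["view"][:3,:3].T+c["view"][:3,3]
        return np.c_[c["cx"]+c["fx"]*p[:,0]/-p[:,2], c["cy"]-c["fy"]*p[:,1]/-p[:,2]]
    T=c["T_tool_cam"]; Rt=R.from_rotvec(obs["orientation"]).as_matrix()
    t=(P-obs["ee_pos"])@Rt; p=(t-T[:3,3])@T[:3,:3]
    x,y,z=p[:,0],-p[:,1],-p[:,2]; rr=np.hypot(x,y); th=np.arctan2(rr,z)
    return np.c_[c["cx"]+c["fx"]*th*x/rr, c["cy"]+c["fy"]*th*y/rr]
def tri(obs):  # list of (cam,uv,obs)
    f=lambda P: np.concatenate([(proj(n,P,o)[0]-uv) for n,uv,o in obs])
    s=least_squares(f,[600,0,150]); return s.x, np.round(s.fun,1)
def onz(n,uv,z,o=None):
    s=least_squares(lambda P: proj(n,[P[0],P[1],z],o)[0]-uv,[600,0]); return s.x
E
python3 - <<'E'
from h import *
np.set_printoptions(suppress=True,precision=1)
print('gripA',tri([("scene",(262,256),None),("side",(250,176.7),None)]))
print('gripB',tri([("scene",(349.6,175),None),("side",(235,236),None)]))
print('barL',tri([("scene",(213,208.4),None),("side",(315.7,176),None)]))
print('barR',tri([("scene",(307.6,155),None),("side",(303.3,225),None)]))
for uv in [(238,230.4),(290.6,229.6),(260.4,249.6)]: print('base',onz("scene",uv,14))
def c3(x,y): return (x/3+190,y/3+170)
for p in [(282,318),(405,328),(414,262),(300,250)]: print('base side',onz("side",c3(*p),14))
E
```

```text
gripA (array([411.7,  97.5, 181.7]), array([-0.3, -0.2, -0.4,  0.2]))
gripB (array([ 414.8, -310. ,  181.4]), array([-0.2, -0.1, -0.2,  0.1]))
barL (array([604.6,  59.9, 200.9]), array([-0.4, -0.4, -0.5,  0.4]))
barR (array([ 556.7, -293.3,  202.8]), array([-1.1, -0.9, -0.9,  0.5]))
base [635.5 -59.6]
base [ 511.7 -162.6]
base [530.5 -39.4]
base side [ 521.9 -186.4]
base side [ 624.4 -196.5]
base side [641.9 -80.9]
base side [537.5 -64.1]
```

Run:
```python
from h import *
np.set_printoptions(suppress=True,precision=3)
o=ctrl.get_obs(); print(R.from_rotvec(o['orientation']).as_matrix())
print('purple',tri([("scene",(375.5,154),None),("side",(221.5,270),None)]))
```

```text
[[-0.     0.237 -0.972]
 [ 0.001 -0.972 -0.237]
 [-1.    -0.001 -0.   ]]
purple (array([ 407.345, -454.056,  182.878]), array([-0.3, -0.1, -0.2,  0. ]))
```

Emit:
move_arm(
  rows=[
    [0,0,60,0,-1],
    [20,30,110,-0.05,-1],
    [55,70,130,-0.1,-1],
    [95,115,130,-0.15,-1],
    [135,160,130,-0.2,-1],
    [175,205,130,-0.25,-1],
    [215,250,130,-0.3,-1],
    [255,295,130,-0.35,-1],
    [295,340,130,-0.38,-1],
    [330,380,130,-0.38,-0.5],
    [352,407,130,-0.38,0],
    [352,407,130,-0.38,0],
  ],
)

```text
t: 1.65
ee_pos: [500.7, -198.1, 351.7]
orientation: [-2.149, 0.147, 2.15]
ft_force: [-1.1, 0.4, -0.2]
width: 61.4
```

Run:
```python
from h import *
import pickle
o=ctrl.get_obs(); im=get_image("wrist"); cv2.imwrite("pics/w1.png",im); pickle.dump(o,open('o1.pkl','wb'))
print(o['t'],o['ee_pos'],o['width'],o['ft_force']); print(R.from_rotvec(o['orientation']).as_matrix().round(3), np.abs(o['qvel']).max())
cv2.imwrite("pics/w1b.png",cv2.resize(im,(800,600),interpolation=cv2.INTER_CUBIC))
```

```text
1.65 [ 500.69558099 -198.08006638  351.6907404 ] 61.43360591495372 [-1.06605675  0.41997482 -0.24818097]
[[-0.    -0.137 -0.991]
 [ 0.002 -0.991  0.137]
 [-1.    -0.002  0.001]] 0.049433460682855264
```

View pics/w1b.png

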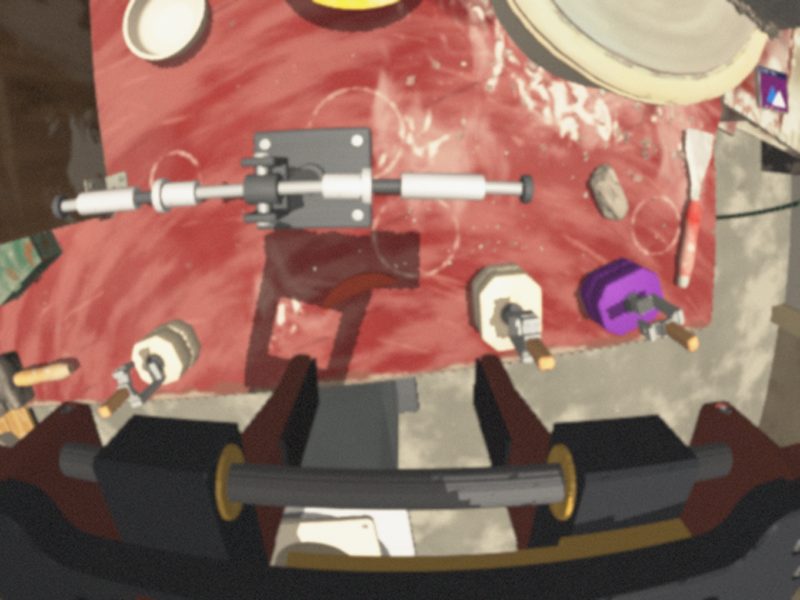

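Run:
```python
import cv2,numpy as np
w=cv2.imread('pics/w1.png')
f=lambda y0,y1,x0,x1,k:cv2.resize(w[y0:y1,x0:x1],None,fx=k,fy=k,interpolation=cv2.INTER_CUBIC)
cv2.imwrite('pics/w1L.png',np.vstack([f(80,170,30,210,4.4)]))
cv2.imwrite('pics/w1R.png',np.vstack([f(80,170,200,380,4.4)]))
cv2.imwrite('pics/w1M.png',np.hstack([f(215,300,65,150,4.7),f(175,260,315,400,4.7)]))
```

```text
(no output)
```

View pics/w1L.png

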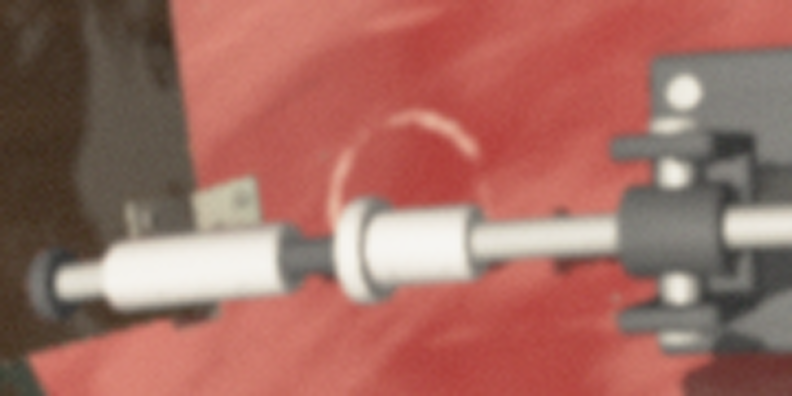

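View pics/w1R.png

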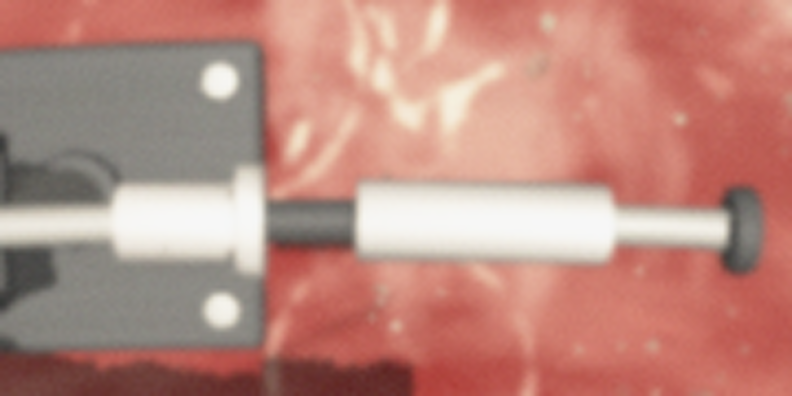

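View pics/w1M.png

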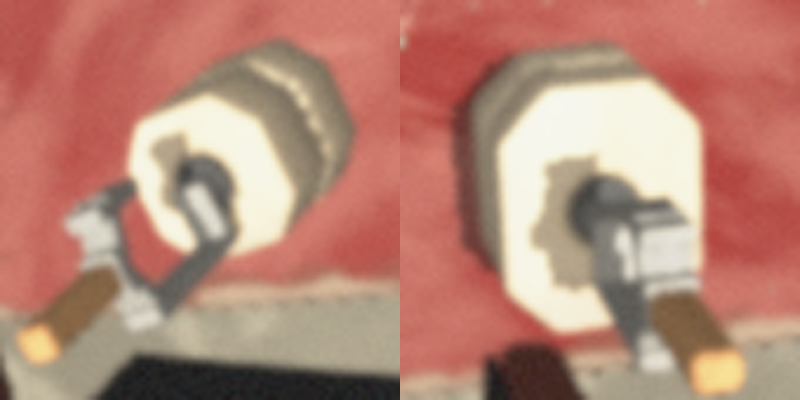

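```bash
cat > fit.py <<'E'
from h import *
import pickle
np.set_printoptions(suppress=True,precision=2)
o=pickle.load(open('o1.pkl','rb'))
W=lambda x,y,k,x0,y0:np.array([x/k+x0,y/k+y0])
wl=lambda x,y:W(x,y,4.4,30,80); wr=lambda x,y:W(x,y,4.4,200,80)
dl,dr=wl(46,285),wr(742,230)
sc=[("scene",(213,208.4),180.5),("scene",(307.6,155),-180.5)]
def bp(p,s,h=0):
    x,y,th,ti=p; return np.array([x-np.sin(th)*s*np.cos(ti), y+np.cos(th)*s*np.cos(ti),200+s*np.sin(ti)+h])
def f(p):
    r=[proj("wrist",bp(p,180.5),o)[0]-dl, proj("wrist",bp(p,-180.5),o)[0]-dr]
    for n,uv,s in sc: r.append(proj(n,bp(p,s))[0]-uv)
    return np.concatenate(r)
s=least_squares(f,[580,-115,-.14,0]); print('bar',s.x,s.fun)
p=s.x
def along(uv,h):
    q=least_squares(lambda a: proj("wrist",bp(p,a[0],h),o)[0]-uv,[0.]); return q.x[0],q.fun
for nm,uv,h in [('L land in top',wl(292,228),9),('L land in bot?',wl(290,290),0),('L land out',wl(105,275),0),('L flange out top',wl(345,200),0),
  ('R land in',wr(355,222),9),('R flange out',wr(264,222),13),('R land out',wr(614,225),9),('R inner land in',wr(112,222),9),('L inner in',wl(478,242),9)]:
    print(nm,along(uv,h))
print('pivot pix',proj("wrist",bp(p,0),o))
# moulds: octagon top corners & grip top
def mould(name,top,W_,D_,zt,gt,gtscene,gtside,x0):
    # use centroid from grip top and roof ends -> fit
    pass
ma=lambda x,y:W(x,y,4.7,65,215); mb=lambda x,y:W(x-400,y,4.7,315,175)
for nm,uv,z in [('A griptop',ma(38,344),184),('A shank roof',ma(143,318),137),('A lip roof',ma(88,215),137),('B griptop',mb(718,373),184),('B shank roof',mb(657,352),137),('B lip roof',mb(662,225),137)]:
    print(nm,onz("wrist",uv,z,o))
A=np.array([onz("wrist",ma(*q),65,o) for q in [(133,130),(180,96),(262,117),(296,190),(276,245),(200,256),(150,218),(130,165)]]);print(A)
B=np.array([onz("wrist",mb(*q),57,o) for q in [(498,125),(540,85),(640,78),(698,122),(700,275),(658,325),(560,332),(508,290)]]);print(B, B.mean(0))
E
python3 fit.py
```

```text
bar [ 578.59 -118.49   -0.14    0.02] [ 1.27  0.11 -0.85 -0.17 -0.21 -0.79  0.28  0.51]
L land in top (np.float64(94.71372962221258), array([0.69, 7.21]))
L land in bot? (np.float64(102.50645836691871), array([-0.7 , -7.13]))
L land out (np.float64(160.95071495616088), array([0.1 , 0.83]))
L flange out top (np.float64(84.37646816716968), array([ 1.08, 11.99]))
R land in (np.float64(-93.95232588920402), array([-0.  ,  0.04]))
R flange out (np.float64(-74.85207154321785), array([0.  , 0.33]))
R land out (np.float64(-149.81287391047354), array([-0.01,  0.32]))
R inner land in (np.float64(-42.153666228392915), array([0.02, 0.74]))
L inner in (np.float64(45.80260687110134), array([0.04, 0.51]))
pivot pix [[184.81 132.27]]
A griptop [409.95  95.8 ]
A shank roof [393.14  90.  ]
A lip roof [430.23  97.24]
B griptop [ 412.61 -310.36]
B shank roof [ 398.02 -306.84]
B lip roof [ 435.27 -309.6 ]
[[432.33 121.95]
 [442.66  96.88]
 [431.31  65.52]
 [403.13  60.69]
 [382.88  76.13]
 [381.07 110.56]
 [397.86 127.28]
 [419.22 128.36]]
[[ 445.13 -279.08]
 [ 456.27 -293.53]
 [ 454.41 -326.04]
 [ 437.48 -344.57]
 [ 384.71 -343.26]
 [ 368.95 -328.05]
 [ 371.67 -294.33]
 [ 389.21 -277.93]] [ 413.48 -310.85]
```

Emit:
move_arm(
  rows=[
    [-30,-40,-20,0.03,0],
    [-65,-80,-50,0.07,0],
    [-87,-112,-90,0.09,0],
    [-87.4,-112.3,-120,0.09,0],
    [-87.4,-112.3,-120,0.09,0],
  ],
)

```text
t: 2.33
ee_pos: [410.0, -311.6, 229.9]
orientation: [-2.188, 0.052, 2.199]
ft_force: [-0.1, 0.1, -0.1]
width: 43.8
```

```bash
cat > look.py <<'E'
from h import *
import pickle,sys
def look(tag,cam="wrist",box=None,k=1):
    o=ctrl.get_obs(); im=get_image(cam); pickle.dump(o,open(f'{tag}.pkl','wb')); cv2.imwrite(f'pics/{tag}.png',im)
    if box: x0,x1,y0,y1=box; im=im[y0:y1,x0:x1]
    cv2.imwrite(f'pics/{tag}v.png',cv2.resize(im,None,fx=k,fy=k,interpolation=cv2.INTER_CUBIC))
    Rm=R.from_rotvec(o['orientation']).as_matrix()
    print('t',round(o['t'],2),'ee',o['ee_pos'].round(1),'yaw',round(float(np.arctan2(Rm[0,1],-Rm[1,1])),3),'w',round(o['width'],1),'F',o['ft_force'].round(2),'M',o['moment'].round(3),'qv',np.abs(o['qvel']).max().round(3)); return o
if __name__=="__main__":
    a=sys.argv; look(a[1],a[2],tuple(map(int,a[3].split(','))) if len(a)>3 else None,float(a[4]) if len(a)>4 else 1.4)
E
python3 look.py w2 wrist
```

```text
t 2.33 ee [ 410.  -311.6  229.9] yaw -0.052 w 43.8 F [-0.13  0.06 -0.14] M [0.054 0.019 0.032] qv 0.055
```

View pics/w2v.png

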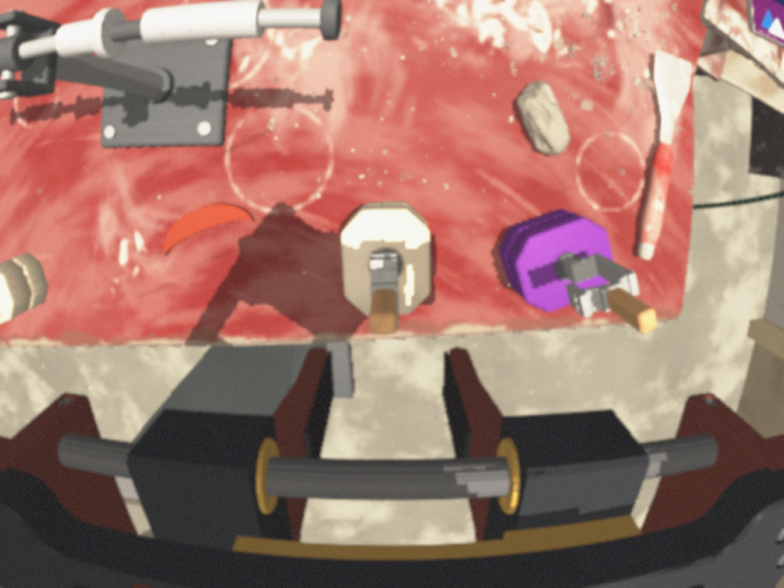

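Emit:
move_arm(
  rows=[
    [3,1.2,-30,0,0],
    [3,1.2,-60,0,0],
    [3,1.2,-82.6,0,0],
    [3,1.2,-82.6,0,0],
    [3,1.2,-82.6,0,0.6],
    [3,1.2,-82.6,0,1],
    [3,1.2,-82.6,0,1],
    [3,1.2,-82.6,0,1],
    [3,1.2,-82.6,0,1],
  ],
)

```text
t: 3.5
ee_pos: [414.8, -311.0, 149.6]
orientation: [-2.194, 0.054, 2.196]
ft_force: [0.3, 0.5, 5.8]
width: 13.9
```

```bash
python3 look.py w3 wrist
```

```text
t 3.5 ee [ 414.8 -311.   149.6] yaw -0.051 w 13.9 F [0.28 0.54 5.77] M [ 0.209  0.022 -0.07 ] qv 0.003
```

View pics/w3v.png

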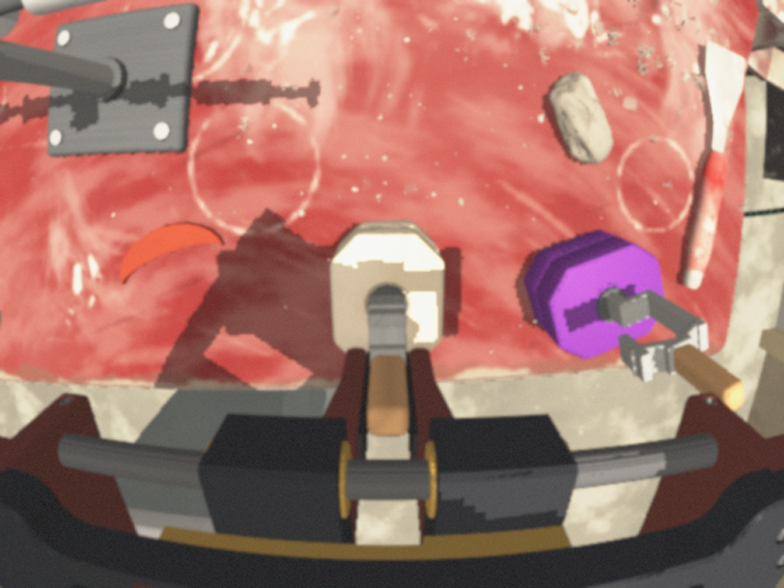

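Emit:
move_arm(
  rows=[
    [0,0,10,0,1],
    [0,0,30,0,1],
    [0,0,55,0,1],
    [0,0,85,0,1],
    [15,15,105,-0.02,1],
    [35,33,108,-0.05,1],
    [55,52,108,-0.07,1],
    [70,65,108,-0.087,1],
    [75.7,68.6,108,-0.087,1],
    [75.7,68.6,108,-0.087,1],
    [75.7,68.6,108,-0.087,1],
  ],
)

```text
t: 4.92
ee_pos: [489.9, -242.8, 257.5]
orientation: [-2.147, 0.147, 2.151]
ft_force: [-0.5, 0.3, -3.1]
width: 14.2
```

```bash
python3 look.py w4 wrist; python3 look.py s4 side 210,370,160,330 4;python3 look.py sc4 scene
```

```text
t 4.92 ee [ 489.9 -242.8  257.5] yaw -0.138 w 14.2 F [-0.52  0.3  -3.09] M [ 0.042  0.027 -0.024] qv 0.004
t 4.97 ee [ 489.9 -242.8  257.5] yaw -0.138 w 13.9 F [ 0.59  0.24 -3.16] M [0.027 0.022 0.017] qv 0.004
t 5.03 ee [ 490.  -242.8  257.5] yaw -0.138 w 13.7 F [-0.13 -0.18 -3.48] M [0.047 0.008 0.034] qv 0.002
```

View pics/w4v.png

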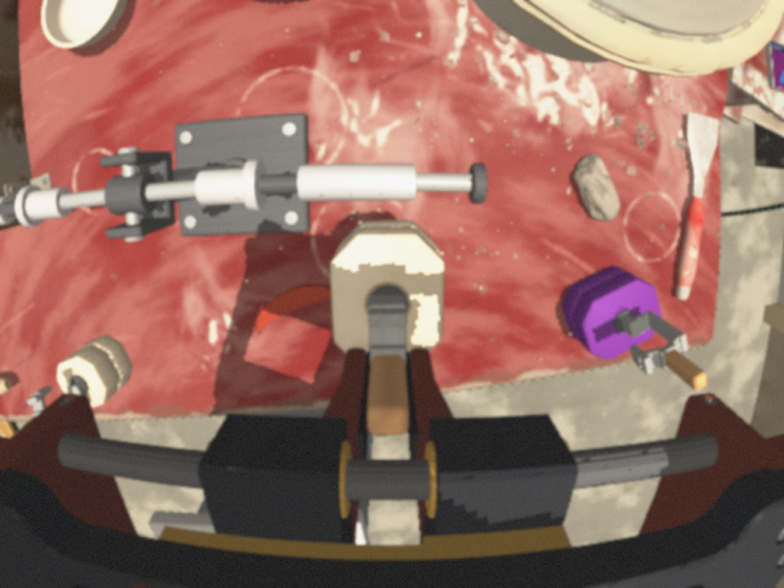

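View pics/s4v.png

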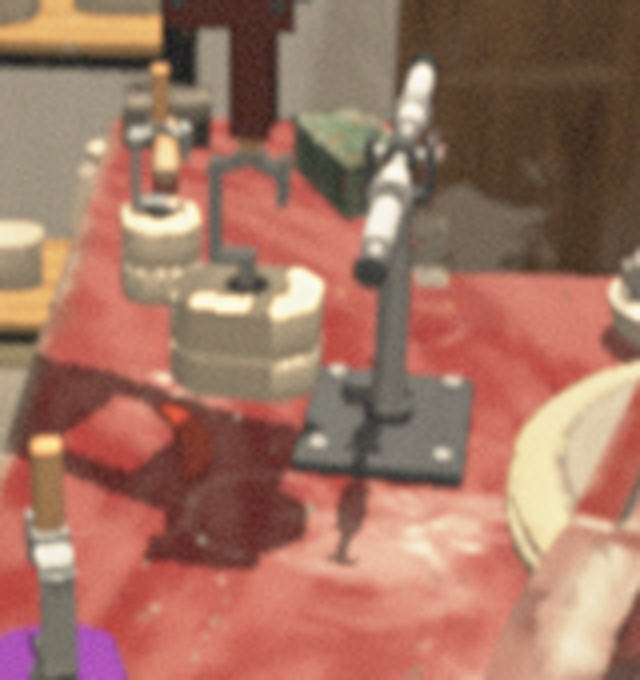

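View pics/sc4v.png

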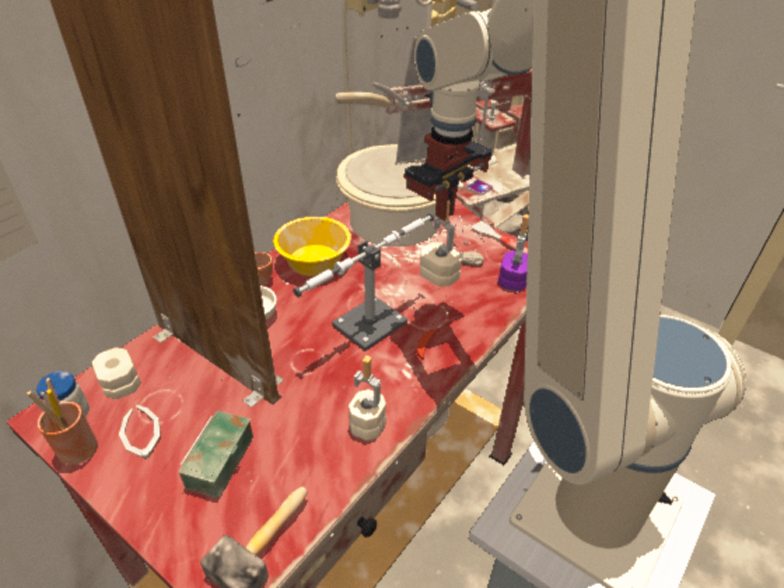

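```bash
cat > fit2.py <<'E'
from h import *
import pickle
np.set_printoptions(suppress=True,precision=2)
o1=pickle.load(open('o1.pkl','rb'));o4=pickle.load(open('w4.pkl','rb'))
W=lambda x,y,k,x0,y0:np.array([x/k+x0,y/k+y0])
wl=lambda x,y:W(x,y,4.4,30,80); wr=lambda x,y:W(x,y,4.4,200,80)
obs=[("wrist",wl(46,285),180.5,o1),("wrist",wr(742,230),-180.5,o1),("wrist",np.array([480,183])/1.4,-180.5,o4),("scene",(213,208.4),180.5,None),("scene",(307.6,155),-180.5,None)]
def bp(p,s,h=0):
    x,y,th,z=p; return np.array([x-np.sin(th)*s, y+np.cos(th)*s,z+h])
f=lambda p:np.concatenate([proj(n,bp(p,s),o)[0]-uv for n,uv,s,o in obs])
s=least_squares(f,[580,-115,-.14,200]); print(s.x,s.fun); p=s.x
f2=lambda q:f([*q,200.]);s2=least_squares(f2,[580,-115,-.14]); print(s2.x,s2.fun)
p=[*s2.x,200]
for st in (-135,-84.5,96,135): print(st,bp(p,st))
for uv,h in [((298,170),9),((262,180),13),((415,180),9)]:
    q=least_squares(lambda a: proj("wrist",bp(p,a[0],h),o4)[0]-np.array(uv)/1.4,[0.]); print(q.x,q.fun)
E
python3 fit2.py
```

```text
[ 578.83 -117.84   -0.14  203.07] [ 0.87  0.18  0.22 -0.15 -0.61  0.17 -0.42 -0.65  0.18 -1.17]
[ 578.75 -118.22   -0.14] [ 2.67 -0.23 -0.26 -0.2  -0.94  0.1  -0.21  0.18  0.23 -0.35]
-135 [ 560.34 -251.96  200.  ]
-84.5 [ 567.23 -201.93  200.  ]
96 [591.83 -23.12 200.  ]
135 [597.15  15.52 200.  ]
[-95.07] [ 0.33 10.09]
[-78.65] [0.2  4.29]
[-148.97] [-0.02  1.96]
```

Emit:
move_arm(
  rows=[
    [10,-1.3,0,0,1],
    [22,-2.9,0,0,1],
    [34,-4.5,0,0,1],
    [46,-6,0,0,1],
    [58,-7.6,0,0,1],
    [67,-8.8,0,0,1],
    [70,-9.2,0,0,1],
    [70,-9.2,0,0,1],
    [70,-9.2,0,0,1],
  ],
)

```text
t: 6.2
ee_pos: [559.7, -251.9, 257.6]
orientation: [-2.147, 0.147, 2.151]
ft_force: [-0.0, -0.2, -3.4]
width: 13.8
```

```bash
python3 look.py w5 wrist; python3 look.py s5 side 210,370,160,330 4
```

```text
t 6.2 ee [ 559.7 -251.9  257.6] yaw -0.138 w 13.8 F [-0.04 -0.17 -3.4 ] M [ 0.044 -0.02   0.004] qv 0.003
t 6.25 ee [ 559.7 -252.   257.6] yaw -0.139 w 14.1 F [ 0.38 -0.64 -2.65] M [ 0.028 -0.014 -0.005] qv 0.002
```

View pics/w5v.png

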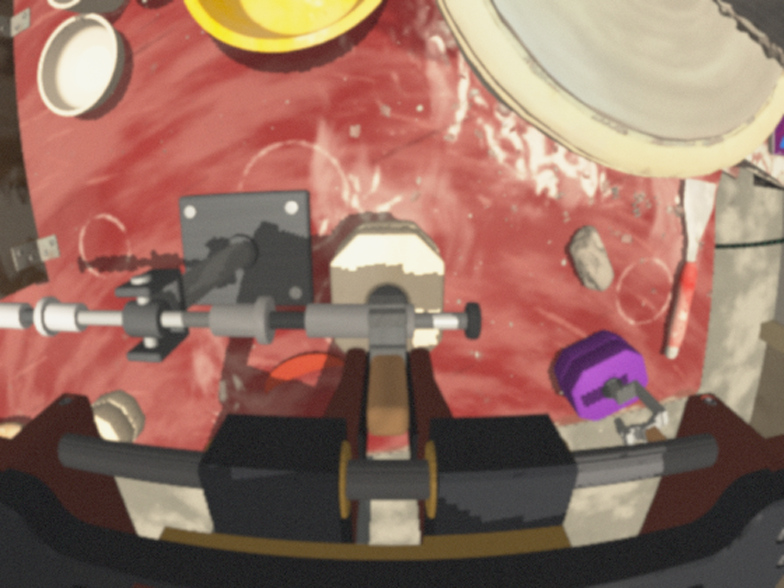

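View pics/s5v.png

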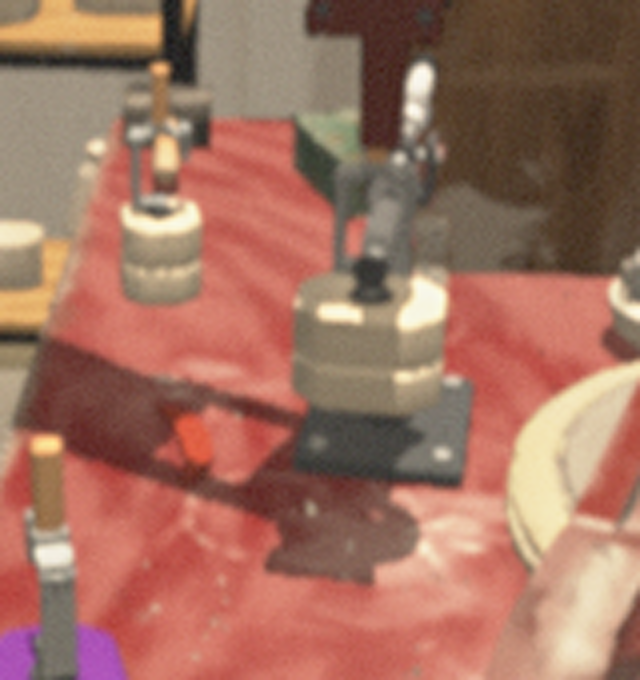

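Emit:
move_arm(
  rows=[
    [0,0,-7,0,1],
    [0,0,-14,0,1],
    [0,0,-20,0,1],
    [0,0,-25,0,1],
    [0,0,-25,0,1],
  ],
)

```text
t: 6.92
ee_pos: [559.5, -251.9, 232.0]
orientation: [-2.146, 0.147, 2.151]
ft_force: [-0.9, 0.4, -2.5]
width: 13.8
```

Emit:
move_arm(
  rows=[
    [0,0,-2,0,1],
    [0,0,-4,0,1],
    [0,0,-6,0,1],
    [0,0,-8,0,1],
    [0,0,-8,0,1],
  ],
)

```text
t: 7.55
ee_pos: [559.5, -251.9, 223.9]
orientation: [-2.146, 0.147, 2.151]
ft_force: [1.1, -0.2, -2.3]
width: 13.5
```

Emit:
move_arm(
  rows=[
    [0,0,-2,0,1],
    [0,0,-4,0,1],
    [0,0,-4,0,1],
  ],
)

```text
t: 7.92
ee_pos: [559.6, -251.9, 219.9]
orientation: [-2.146, 0.147, 2.151]
ft_force: [0.6, -0.2, -1.5]
width: 13.6
```

```bash
python3 look.py w6 wrist; python3 look.py s6 side 210,370,160,330 4;python3 look.py sc6 scene 180,380,120,280 4
```

```text
t 7.92 ee [ 559.6 -251.9  219.9] yaw -0.139 w 13.6 F [ 0.65 -0.16 -1.49] M [-0.022 -0.058 -0.049] qv 0.004
t 7.97 ee [ 559.6 -251.9  219.9] yaw -0.139 w 13.8 F [ 1.1  -0.87 -2.35] M [-0.042 -0.119  0.032] qv 0.003
t 8.03 ee [ 559.6 -251.9  220. ] yaw -0.139 w 13.8 F [ 0.97 -1.33 -1.8 ] M [-0.058 -0.068 -0.021] qv 0.001
```

View pics/w6v.png

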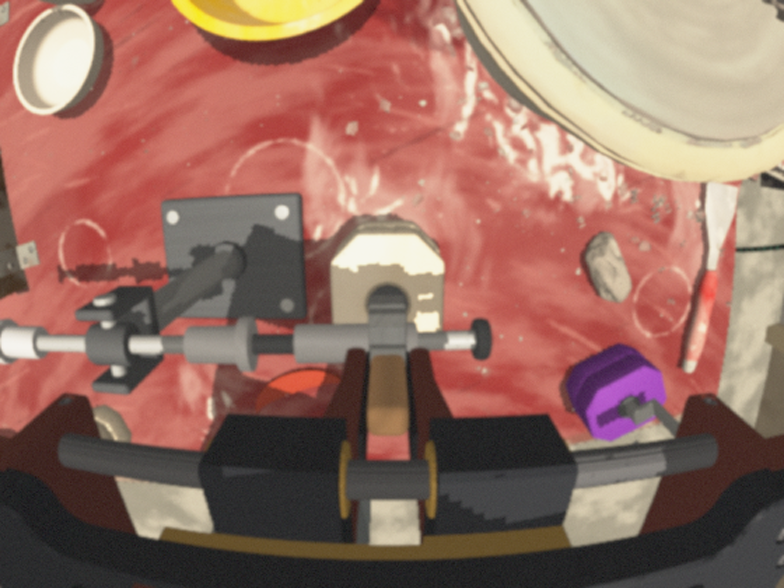

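View pics/sc6v.png

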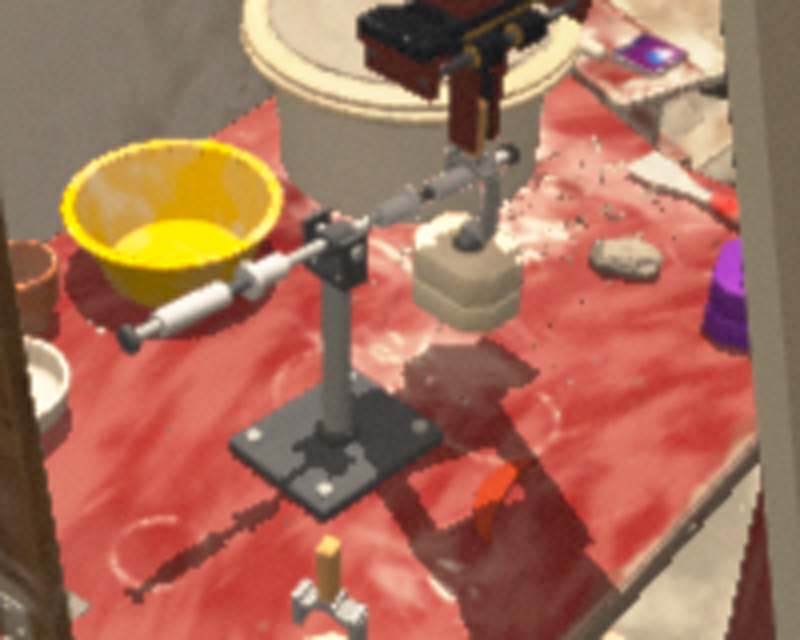

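```bash
cat > tilt.py <<'E'
from h import *
p0=(578.75,-118.22,-0.1369)
def pt(s,ti,h=0):
    return np.array([p0[0]-np.sin(p0[2])*s*np.cos(ti),p0[1]+np.cos(p0[2])*s*np.cos(ti),200+s*np.sin(ti)+h])
def tilt(cam,uv,s,o=None):
    q=least_squares(lambda a: proj(cam,pt(s,a[0]),o)[0]-uv,[0.]); return q.x[0].round(3),q.fun.round(1)
E
python3 - <<'E'
from tilt import *
print(tilt("scene",(213,208.4),180.5),tilt("scene",(307.6,155),-180.5))
print(tilt("scene",(130/4+180,336/4+120),180.5),tilt("scene",(512/4+180,155/4+120),-180.5))
E
```

```text
(np.float64(0.003), array([-0.2,  0. ])) (np.float64(0.007), array([0.2, 0. ]))
(np.float64(0.083), array([-0.,  0.])) (np.float64(0.079), array([-0.6, -0.1]))
```

Emit:
move_arm(
  rows=[
    [0,0,3,0,1],
    [0.5,4,3,0,1],
    [1.1,8,3,0,1],
    [1.6,12,3,0,1],
    [2.2,16,3,0,1],
    [2.8,20,3,0,1],
    [3.3,24,3,0,1],
    [3.9,28,3,0,1],
    [4.4,32,3,0,1],
    [4.9,36,3,0,1],
    [5.5,40,3,0,1],
    [5.5,40,3,0,1],
  ],
)

```text
t: 9.57
ee_pos: [565.2, -211.3, 223.0]
orientation: [-2.146, 0.146, 2.151]
ft_force: [0.9, 1.9, -1.1]
width: 13.6
```

```bash
python3 look.py w7 wrist; python3 look.py sc7 scene 180,380,120,280 4
```

```text
t 9.57 ee [ 565.2 -211.3  223. ] yaw -0.138 w 13.6 F [ 0.89  1.9  -1.14] M [ 0.217 -0.212 -0.005] qv 0.004
t 9.62 ee [ 565.2 -211.5  223. ] yaw -0.138 w 13.9 F [ 1.06  1.64 -2.  ] M [ 0.215 -0.178  0.031] qv 0.003
```

View pics/w7v.png

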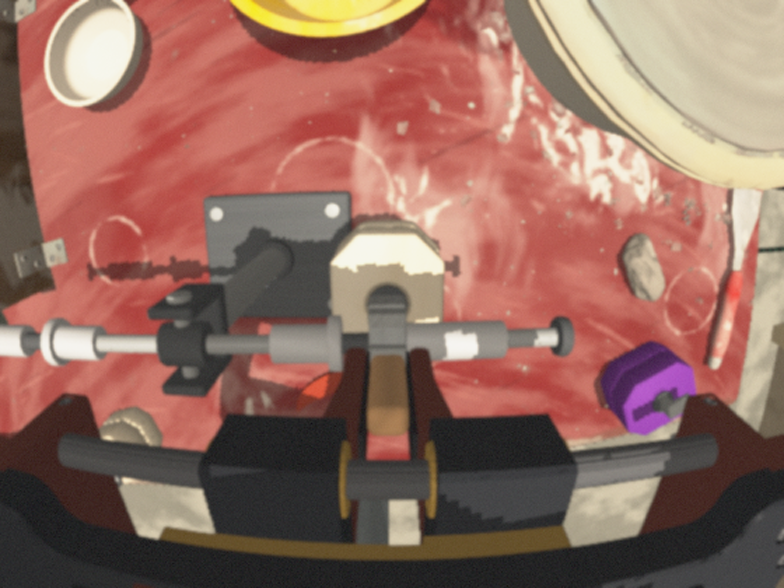

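View pics/sc7v.png

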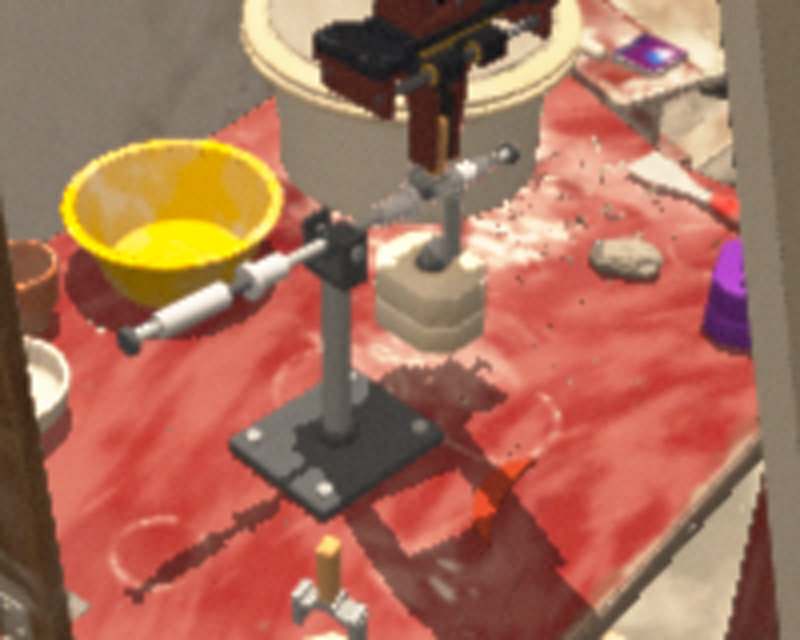

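Emit:
move_arm(
  rows=[
    [0.2,1.5,0,0,1],
    [0.4,3,0,0,1],
    [0.4,3,0,0,1],
    [0.4,3,0,0,1],
  ],
)

```text
t: 10.18
ee_pos: [565.6, -208.6, 223.0]
orientation: [-2.146, 0.146, 2.151]
ft_force: [0.7, -0.6, -0.9]
width: 14.2
```

```bash
python3 look.py w8 wrist 180,460,200,300 2.8; python3 look.py sc8 scene 180,380,120,280 4
```

```text
t 10.18 ee [ 565.6 -208.6  223. ] yaw -0.139 w 14.2 F [ 0.68 -0.56 -0.93] M [-0.02  -0.169  0.047] qv 0.002
t 10.22 ee [ 565.5 -208.6  223. ] yaw -0.138 w 14.0 F [ 0.97 -0.68 -2.68] M [-0.006 -0.085  0.036] qv 0.002
```

View pics/w8v.png

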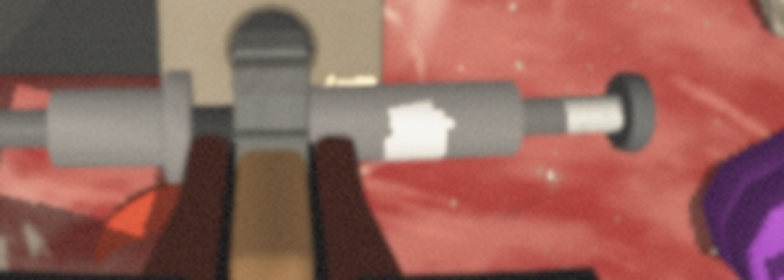

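View pics/sc8v.png

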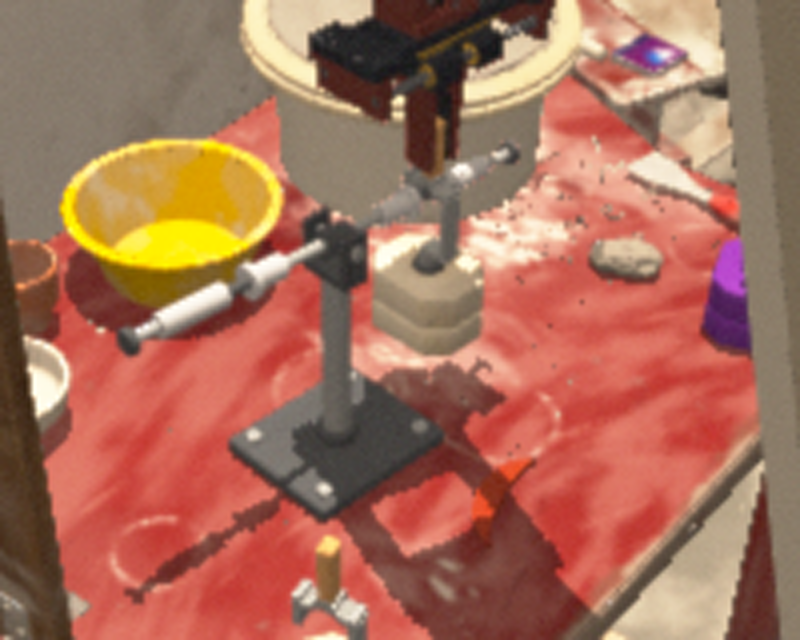

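Emit:
move_arm(
  rows=[
    [0.2,1.5,0,0,1],
    [0.4,3,0,0,1],
    [0.6,4.5,0,0,1],
    [0.8,6,0,0,1],
    [0.8,6,0,0,1],
  ],
)

```text
t: 10.9
ee_pos: [566.2, -202.2, 222.8]
orientation: [-2.145, 0.146, 2.151]
ft_force: [0.3, 0.3, -2.6]
width: 13.7
```

```bash
python3 look.py w9 wrist 180,460,200,300 2.8; python3 look.py sc9 scene 180,380,120,280 4
```

```text
t 10.9 ee [ 566.2 -202.2  222.8] yaw -0.138 w 13.7 F [ 0.29  0.3  -2.57] M [ 0.042 -0.094 -0.02 ] qv 0.002
t 10.95 ee [ 566.2 -202.3  222.8] yaw -0.138 w 13.7 F [ 0.17  0.51 -2.39] M [ 0.062 -0.031  0.028] qv 0.002
```

View pics/w9v.png

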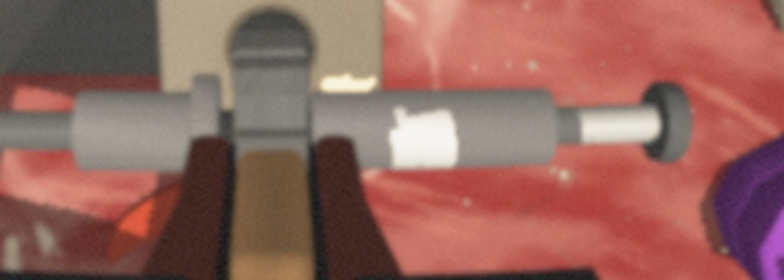

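View pics/sc9v.png

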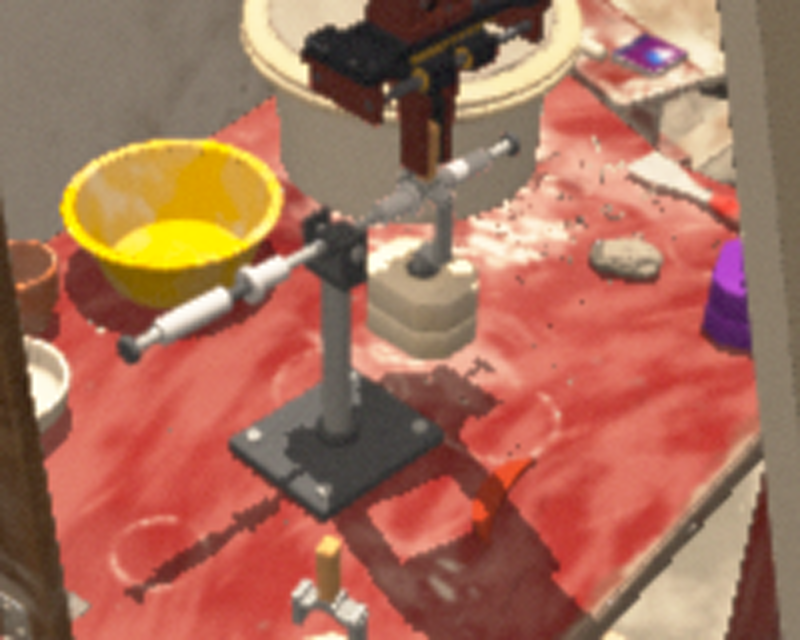

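Emit:
move_arm(
  rows=[
    [0,0,-2.5,0,1],
    [0,0,-5,0,1],
    [0,0,-7.5,0,1],
    [0,0,-10,0,1],
    [0,0,-10,0,1],
    [0,0,-10,0,1],
  ],
)

```text
t: 11.75
ee_pos: [566.4, -202.3, 213.0]
orientation: [-2.146, 0.146, 2.151]
ft_force: [0.3, 1.2, 0.7]
width: 13.6
```

```bash
python3 look.py w10 wrist 180,460,200,300 2.8; python3 look.py sc10 scene 180,380,120,280 4
```

```text
t 11.75 ee [ 566.4 -202.3  213. ] yaw -0.138 w 13.6 F [0.25 1.18 0.72] M [ 0.228 -0.132  0.025] qv 0.002
t 11.8 ee [ 566.4 -202.3  213. ] yaw -0.138 w 13.9 F [0.55 0.6  0.29] M [ 0.227 -0.153 -0.042] qv 0.002
```

View pics/w10v.png

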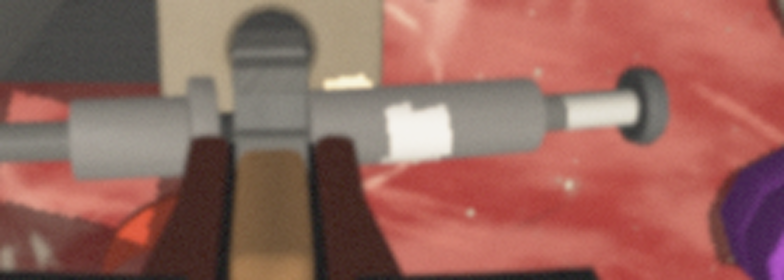

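View pics/sc10v.png

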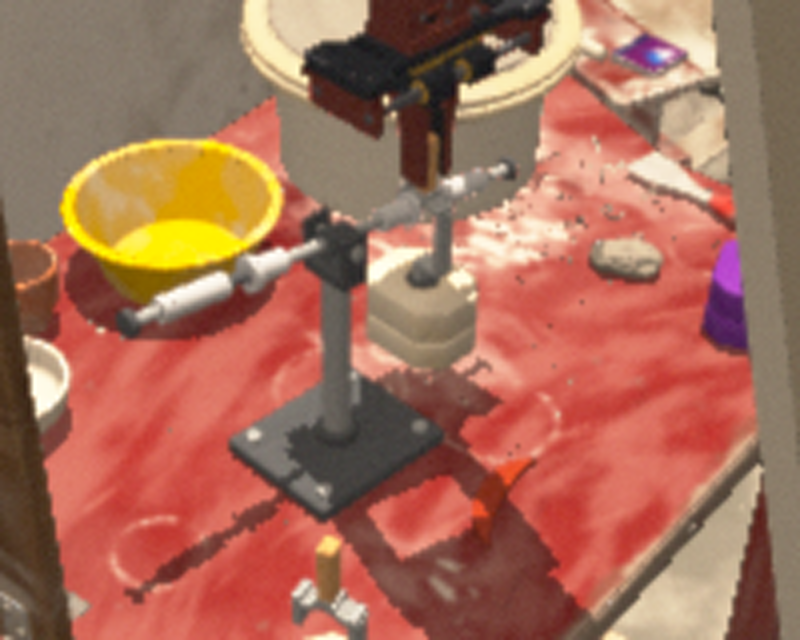

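Emit:
move_arm(
  rows=[
    [0,0,1,0,1],
    [0,0,1,0,0.4],
    [0,0,1,0,0.2],
    [0,0,1,0,0],
    [0,0,1,0,0],
    [0,0,1,0,0],
    [0,0,1,0,0],
  ],
)

```text
t: 12.72
ee_pos: [566.3, -202.3, 214.0]
orientation: [-2.146, 0.146, 2.151]
ft_force: [0.4, -0.1, -0.1]
width: 43.9
```

```bash
python3 look.py w11 wrist; python3 look.py sc11 scene 180,380,120,280 4
```

```text
t 12.72 ee [ 566.3 -202.3  214. ] yaw -0.138 w 43.9 F [ 0.39 -0.07 -0.07] M [ 0.021 -0.062 -0.001] qv 0.002
t 12.78 ee [ 566.3 -202.3  214. ] yaw -0.138 w 43.9 F [-0.45 -0.1   0.71] M [0.02  0.015 0.025] qv 0.001
```

View pics/w11v.png

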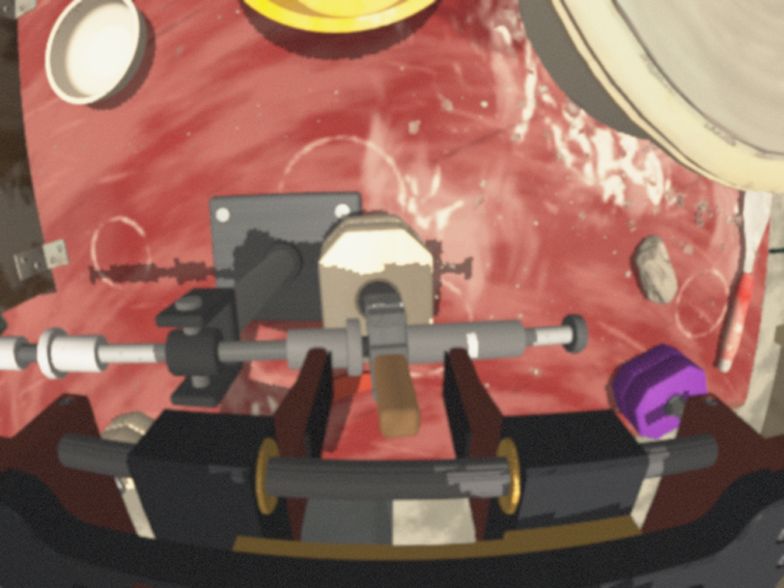

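View pics/sc11v.png

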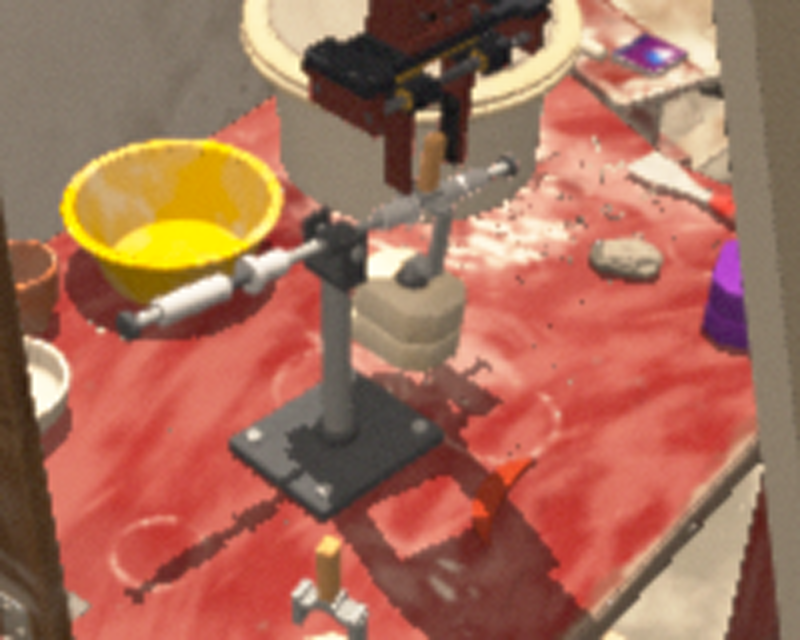

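Emit:
move_arm(
  rows=[
    [0,0,20,0,0],
    [0,0,50,0,0],
    [0,0,85,0,0],
    [-25,30,100,0.05,0],
    [-50,75,100,0.1,0],
    [-75,125,100,0.15,0],
    [-100,175,90,0.2,0],
    [-125,225,75,0.25,0],
    [-145,275,55,0.29,0],
    [-155,299,35,0.29,0],
    [-155,299,26,0.29,0],
    [-155,299,26,0.29,0],
  ],
)

```text
t: 14.32
ee_pos: [411.5, 96.2, 239.8]
orientation: [2.14, 0.165, -2.147]
ft_force: [0.0, -0.9, 0.1]
width: 44.1
```

```bash
python3 look.py w12 wrist;  python3 look.py sc12 scene 180,380,120,280 4
```

```text
t 14.32 ee [411.5  96.2 239.8] yaw 0.152 w 44.1 F [ 0.05 -0.93  0.12] M [ 0.023 -0.073  0.06 ] qv 0.02
t 14.38 ee [412.   96.1 240.3] yaw 0.151 w 43.8 F [-0.11 -0.58  1.19] M [ 0.043 -0.007 -0.006] qv 0.01
```

View pics/w12v.png

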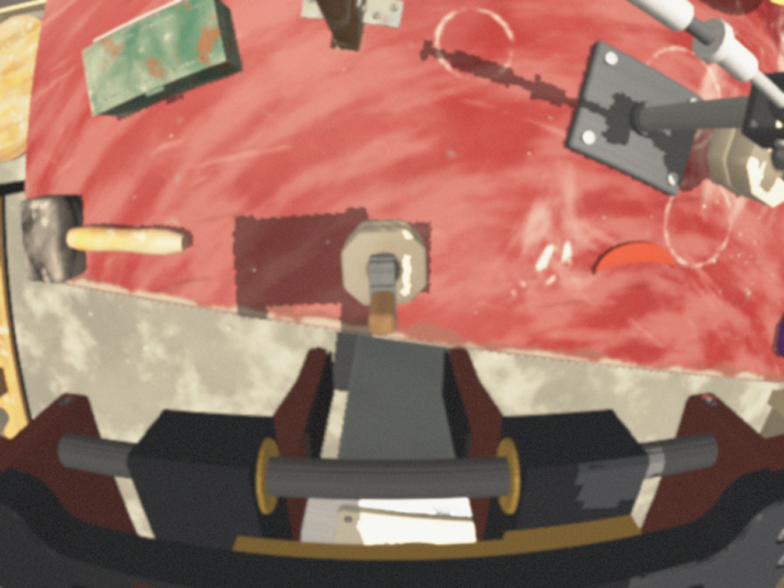

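View pics/sc12v.png

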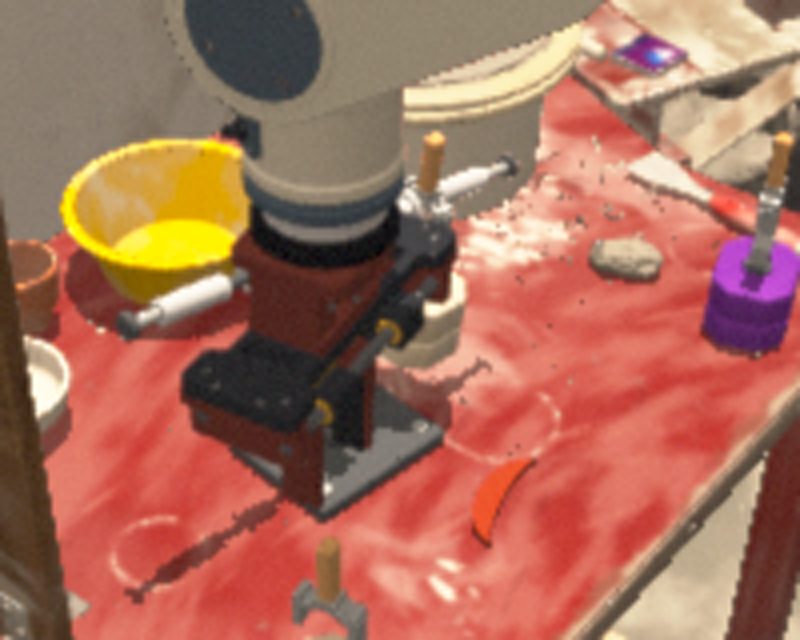

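Emit:
move_arm(
  rows=[
    [-0.5,1,-30,0,0],
    [-0.5,1,-60,0,0],
    [-0.5,1,-89.5,0,0],
    [-0.5,1,-89.5,0,0],
    [-0.5,1,-89.5,0,0.6],
    [-0.5,1,-89.5,0,1],
    [-0.5,1,-89.5,0,1],
    [-0.5,1,-89.5,0,1],
    [-0.5,1,-89.5,0,1],
  ],
)

```text
t: 15.55
ee_pos: [412.3, 97.1, 151.6]
orientation: [2.144, 0.164, -2.145]
ft_force: [0.4, -0.4, 7.1]
width: 13.6
```

```bash
python3 look.py w13 wrist
```

```text
t 15.55 ee [412.3  97.1 151.6] yaw 0.151 w 13.6 F [ 0.4  -0.36  7.14] M [-0.141  0.066  0.066] qv 0.001
```

View pics/w13v.png

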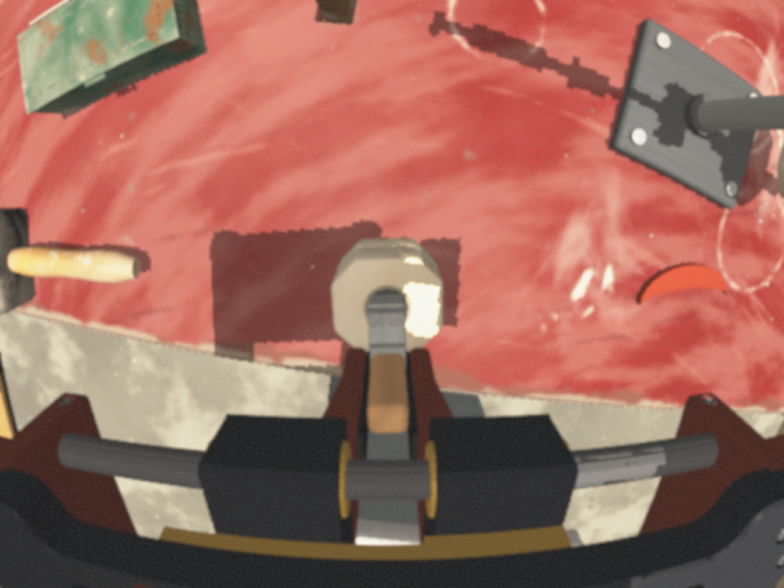

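Run:
```python
from h import *
for uv in [(115,237),(198,286),(187,278),(122,240)]: print(onz("scene",uv,0))
from tilt import *
o=__import__('pickle').load(open('o1.pkl','rb'))
for z in (0,100,200,300): print(z,[onz("wrist",np.array(u)/1.4286,z,o) for u in [(92,0),(103,215),(0,235)]])
print(tilt("scene",(128/4+180,325/4+120),180.5),tilt("scene",(512/4+180,165/4+120),-180.5))
```

```text
[918.26621413 183.46340066]
[585.31515829 161.52388945]
[629.33210579 160.43063578]
[891.17272813 178.40556114]
0 [array([880.40651863, 142.28626129]), array([590.13216955, 164.24980118]), array([607.39288828, 376.28887773])]
100 [array([822.19772668,  73.75164658]), array([588.41860386,  91.44048854]), array([602.31992066, 262.21103533])]
200 [array([763.9889347 ,   5.21703185]), array([586.70503817,  18.63117589]), array([597.24695302, 148.13319293])]
300 [array([705.78014272, -63.31758287]), array([584.99147248, -54.17813675]), array([592.1739854 ,  34.05535055])]
(np.float64(0.13), array([0.5, 0. ])) (np.float64(0.126), array([-0.9, -0.2]))
```

Emit:
move_arm(
  rows=[
    [0,0,10,0,1],
    [0,0,30,0,1],
    [0,0,60,0,1],
    [0,0,95,0,1],
    [15,-10,120,-0.05,1],
    [40,-26,126.4,-0.11,1],
    [65,-42,126.4,-0.17,1],
    [90,-58,126.4,-0.23,1],
    [108,-70,126.4,-0.29,1],
    [115.4,-73.2,126.4,-0.29,1],
    [115.4,-73.2,126.4,-0.29,1],
    [115.4,-73.2,126.4,-0.29,1],
  ],
)

```text
t: 17.1
ee_pos: [526.9, 24.4, 277.9]
orientation: [-2.147, 0.146, 2.15]
ft_force: [0.3, -0.2, -3.2]
width: 14.0
```

```bash
python3 look.py w14 wrist;  python3 look.py sc14 scene 180,380,120,280 4; python3 look.py s14 side 210,370,110,280 4
```

```text
t 17.1 ee [526.9  24.4 277.9] yaw -0.138 w 14.0 F [ 0.28 -0.16 -3.19] M [ 0.004  0.01  -0.01 ] qv 0.002
t 17.15 ee [527.   24.4 277.9] yaw -0.138 w 13.9 F [-0.62  0.01 -3.15] M [ 0.054 -0.011  0.042] qv 0.003
t 17.2 ee [527.1  24.4 278. ] yaw -0.139 w 13.7 F [-0.08 -0.69 -3.02] M [ 0.02  -0.014  0.016] qv 0.004
```

View pics/w14v.png

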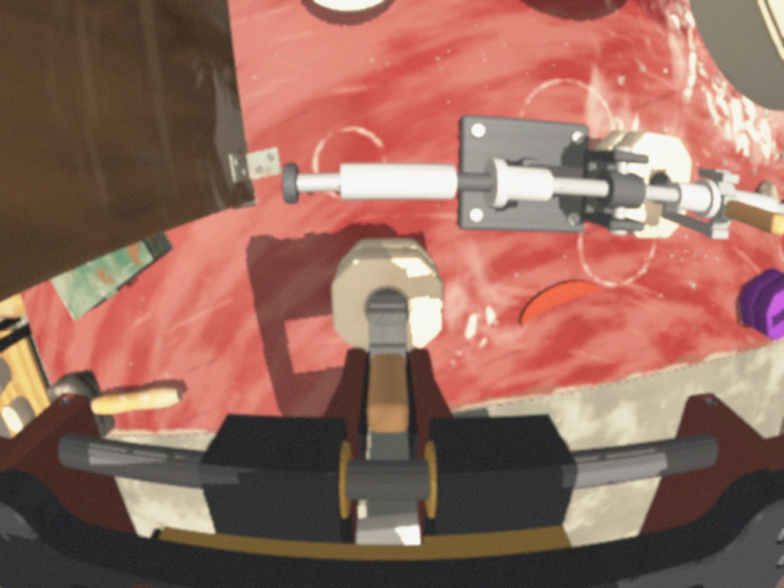

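View pics/sc14v.png

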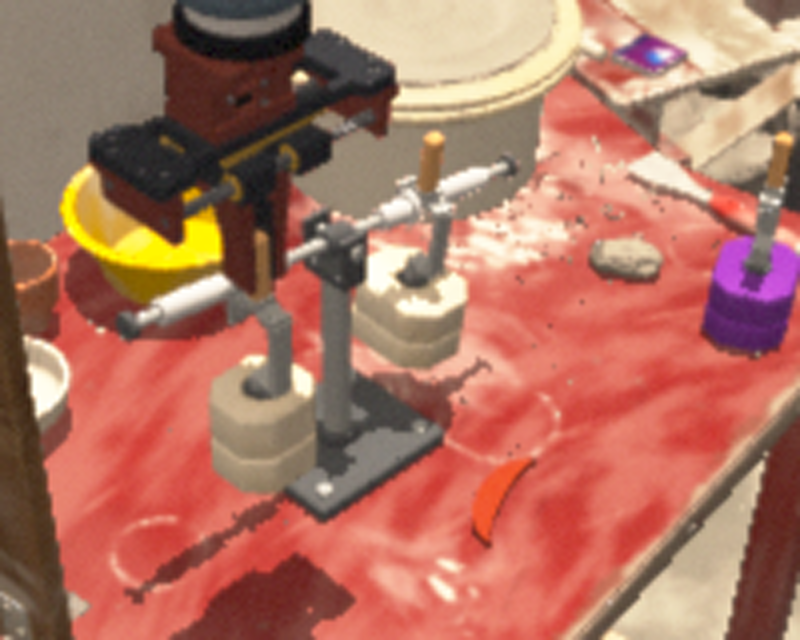

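View pics/s14v.png

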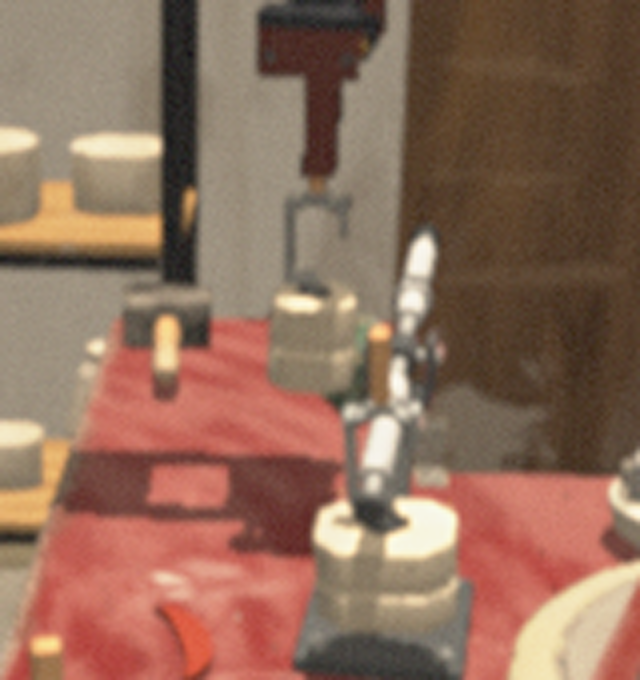

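Run:
```python
from tilt import *
import pickle
o=pickle.load(open('w14.pkl','rb'))
print(tilt("wrist",np.array((290,183))/1.4,180.5,o))
for ti in(.1,.13,.16): print(ti,proj("wrist",pt(180.5,ti),o)*1.4)
# land in/out and flange
for nm,uv,h in [('in',(457,180),9),('out',(341,180),9),('flange',(486,182),13),]:
    q=least_squares(lambda a: proj("wrist",pt(a[0],.128,h),o)[0]-np.array(uv)/1.4,[100.]); print(nm,q.x,q.fun)
```

```text
(np.float64(0.153), array([1.1, 1.2]))
0.1 [[293.17431838 183.64889922]]
0.13 [[292.16663561 184.23202255]]
0.16 [[291.45351411 184.83008439]]
in [101.03278301] [-0.04074328  2.25718565]
out [156.05504772] [0.0608967  2.51400247]
flange [87.17433814] [-0.04602636  1.61544731]
```

```bash
python3 -c "
import cv2
im=cv2.imread('pics/w14.png')[95:170,190:390]
cv2.imwrite('pics/w14z.png',cv2.resize(im,None,fx=4,fy=4,interpolation=cv2.INTER_CUBIC))"
```

```text
(no output)
```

View pics/w14z.png

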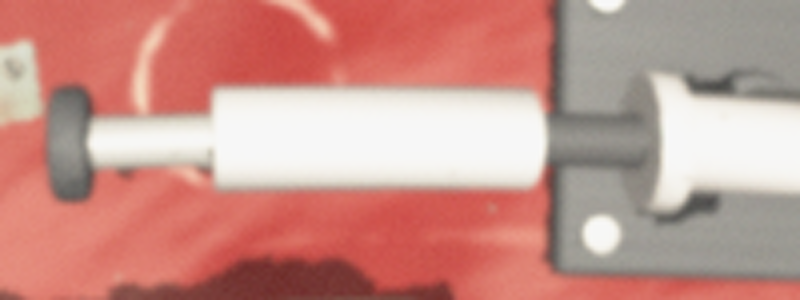

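Emit:
move_arm(
  rows=[
    [10,-1.4,0,0,1],
    [22,-3.1,0,0,1],
    [34,-4.8,0,0,1],
    [46,-6.5,0,0,1],
    [58,-8.2,0,0,1],
    [67,-9.5,0,0,1],
    [69.9,-10,0,0,1],
    [69.9,-10,0,0,1],
    [69.9,-10,0,0,1],
  ],
)

```text
t: 18.38
ee_pos: [596.7, 14.4, 278.0]
orientation: [-2.148, 0.146, 2.149]
ft_force: [-0.2, 0.5, -3.1]
width: 13.9
```

```bash
python3 look.py w15 wrist;  python3 look.py sc15 scene 180,380,120,280 4; python3 look.py s15 side 210,370,110,280 4
```

```text
t 18.38 ee [596.7  14.4 278. ] yaw -0.139 w 13.9 F [-0.23  0.46 -3.09] M [-0.009 -0.006 -0.055] qv 0.001
t 18.43 ee [596.8  14.4 278.1] yaw -0.138 w 13.5 F [ 0.31 -0.04 -3.65] M [ 0.038 -0.014  0.009] qv 0.002
t 18.48 ee [596.8  14.4 278.2] yaw -0.138 w 13.6 F [ 0.28 -0.29 -3.13] M [ 0.012 -0.012  0.02 ] qv 0.002
```

View pics/w15v.png

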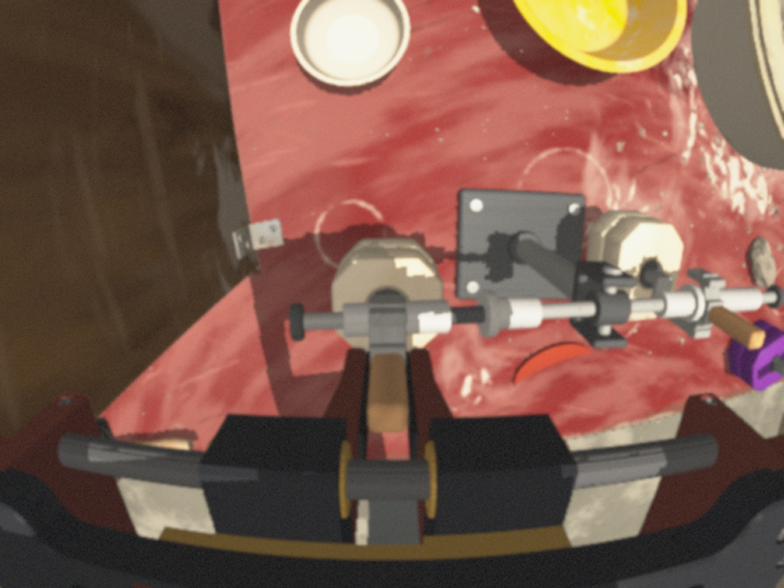

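View pics/sc15v.png

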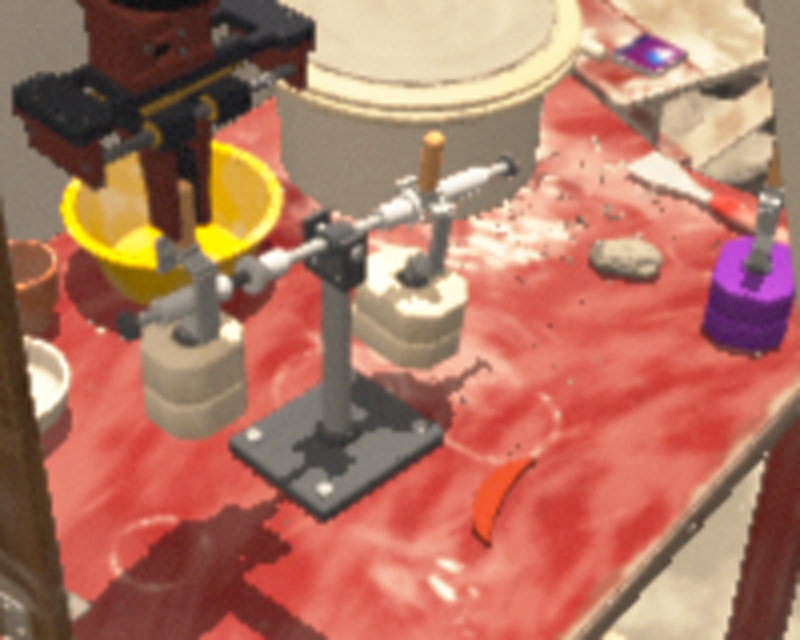

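View pics/s15v.png

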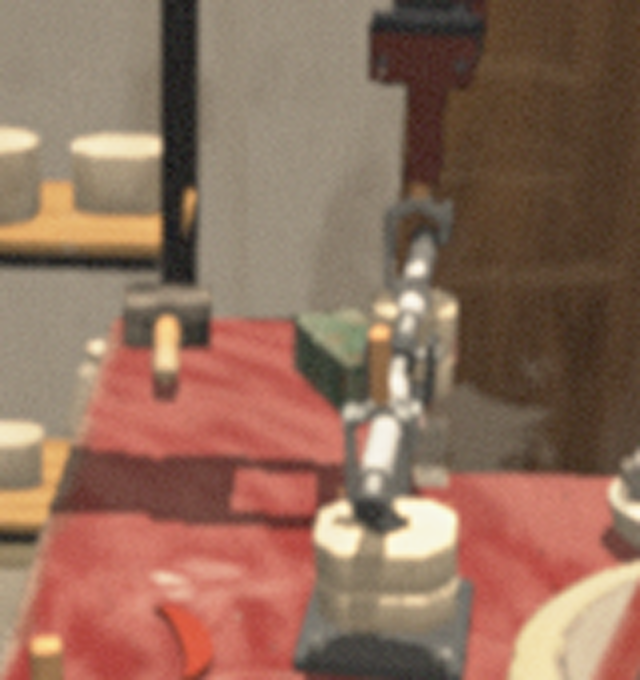

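Emit:
move_arm(
  rows=[
    [0,0,-7,0,1],
    [0,0,-14,0,1],
    [0,0,-20,0,1],
    [0,0,-25,0,1],
    [0,0,-28,0,1],
    [0,0,-30,0,1],
    [0,0,-32,0,1],
    [0,0,-34,0,1],
    [0,0,-36,0,1],
    [0,0,-36,0,1],
    [0,0,-36,0,1],
  ],
)

```text
t: 19.9
ee_pos: [597.0, 14.4, 242.3]
orientation: [-2.148, 0.146, 2.149]
ft_force: [0.5, -0.4, -2.8]
width: 13.9
```

```bash
python3 look.py w16 wrist 180,460,180,300 2.8;  python3 look.py sc16 scene 180,380,120,280 4
```

```text
t 19.9 ee [597.   14.4 242.3] yaw -0.139 w 13.9 F [ 0.45 -0.43 -2.83] M [ 0.068 -0.115  0.039] qv 0.001
t 19.95 ee [597.   14.4 242.3] yaw -0.138 w 13.7 F [ 0.55 -0.62 -2.36] M [ 0.039 -0.123 -0.025] qv 0.003
```

View pics/w16v.png

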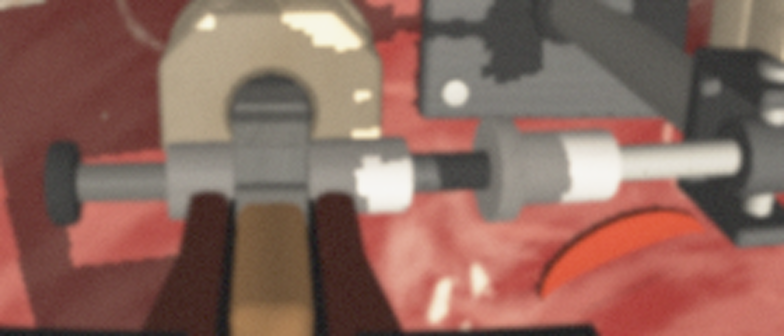

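View pics/sc16v.png

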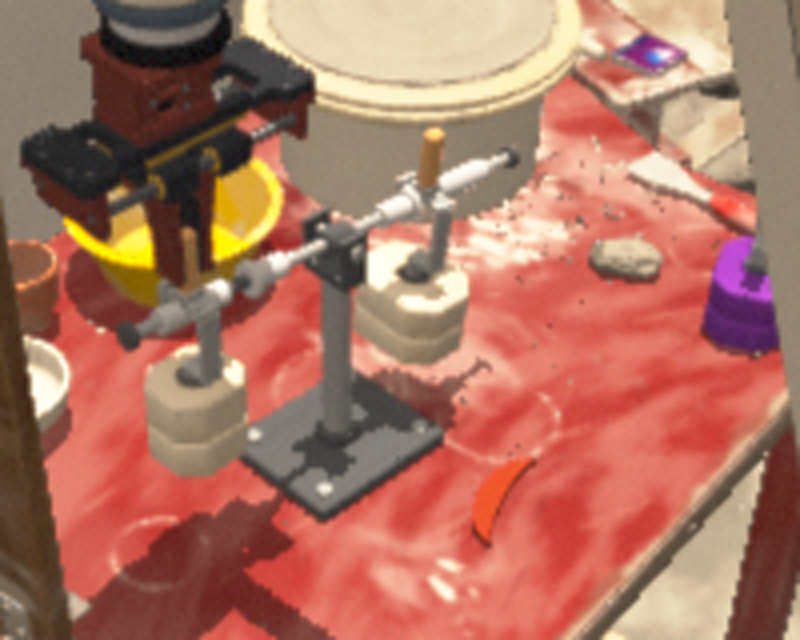

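Emit:
move_arm(
  rows=[
    [0,0,-1.7,0,1],
    [-0.5,-4,-2,0,1],
    [-1.1,-8,-2.3,0,1],
    [-1.6,-12,-2.6,0,1],
    [-2.2,-16,-2.9,0,1],
    [-2.8,-20,-3.2,0,1],
    [-3.3,-24,-3.5,0,1],
    [-3.9,-28,-3.8,0,1],
    [-4.4,-32,-4,0,1],
    [-4.4,-32,-4,0,1],
  ],
)

```text
t: 21.25
ee_pos: [592.5, -18.2, 238.3]
orientation: [-2.148, 0.147, 2.149]
ft_force: [-1.0, -1.2, -1.1]
width: 14.2
```

```bash
python3 look.py w17 wrist 180,460,180,300 2.8;  python3 look.py sc17 scene 180,380,120,280 4
```

```text
t 21.25 ee [592.5 -18.2 238.3] yaw -0.139 w 14.2 F [-1.02 -1.25 -1.06] M [-0.148 -0.082 -0.035] qv 0.005
t 21.3 ee [592.5 -18.  238.3] yaw -0.139 w 13.6 F [ 0.21 -0.85 -2.4 ] M [-0.115 -0.051 -0.017] qv 0.004
```

View pics/w17v.png

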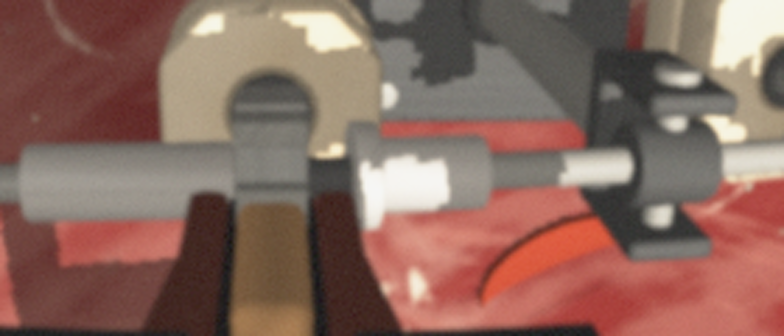

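View pics/sc17v.png

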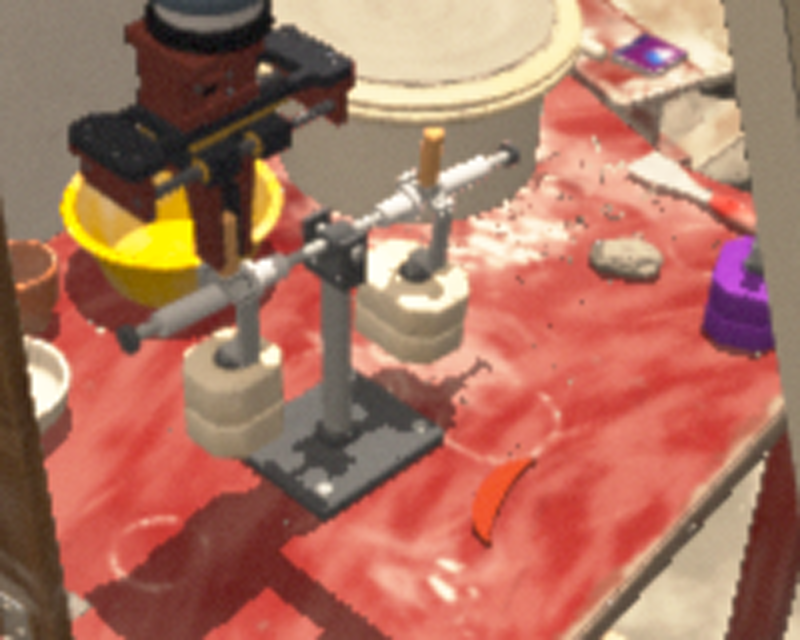

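Emit:
move_arm(
  rows=[
    [-0.2,-1.5,-0.1,0,1],
    [-0.4,-3,-0.2,0,1],
    [-0.6,-4.5,-0.3,0,1],
    [-0.8,-6,-0.4,0,1],
    [-0.8,-6,-0.4,0,1],
  ],
)

```text
t: 21.98
ee_pos: [591.7, -24.1, 237.9]
orientation: [-2.148, 0.147, 2.149]
ft_force: [0.5, 0.1, -2.6]
width: 13.8
```

```bash
python3 look.py w18 wrist 180,460,180,300 2.8;  python3 look.py sc18 scene 180,380,120,280 4
```

```text
t 21.98 ee [591.7 -24.1 237.9] yaw -0.139 w 13.8 F [ 0.47  0.07 -2.64] M [-0.039 -0.096  0.002] qv 0.001
t 22.02 ee [591.7 -24.1 237.9] yaw -0.139 w 13.8 F [-0.85 -0.94 -1.94] M [-0.082 -0.079  0.025] qv 0.002
```

View pics/w18v.png

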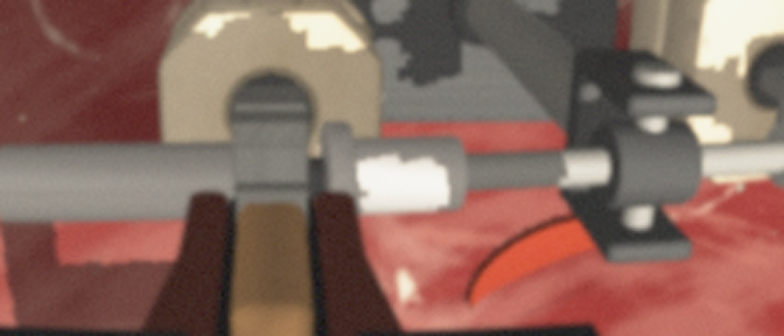

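View pics/sc18v.png

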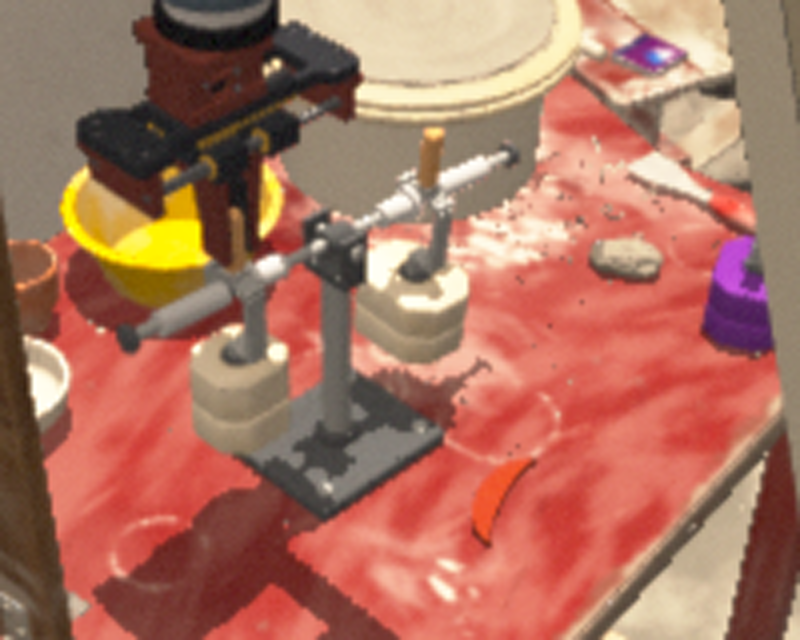

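Emit:
move_arm(
  rows=[
    [-0.1,-1,0,0,1],
    [-0.2,-2,-0.1,0,1],
    [-0.2,-2,-0.1,0,1],
  ],
)

```text
t: 22.45
ee_pos: [591.3, -26.1, 237.6]
orientation: [-2.148, 0.147, 2.149]
ft_force: [0.2, -0.4, -3.0]
width: 13.4
```

```bash
python3 look.py w19 wrist 180,460,180,300 2.8;  python3 look.py sc19 scene 180,380,120,280 4
```

```text
t 22.45 ee [591.3 -26.1 237.6] yaw -0.139 w 13.4 F [ 0.24 -0.45 -2.99] M [0.057 0.025 0.051] qv 0.001
t 22.5 ee [591.3 -26.1 237.6] yaw -0.139 w 14.2 F [-0.35  0.39 -2.98] M [ 0.018 -0.03   0.025] qv 0.001
```

View pics/w19v.png

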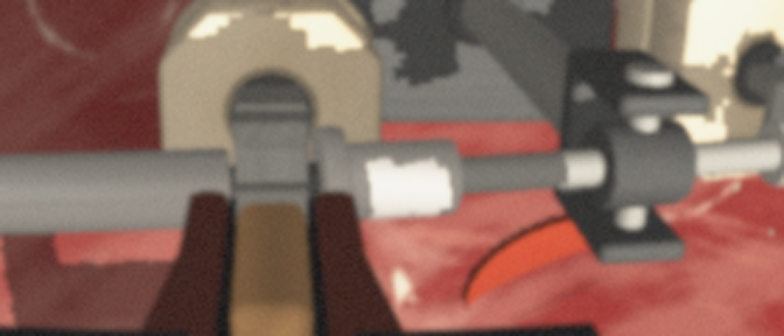

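View pics/sc19v.png

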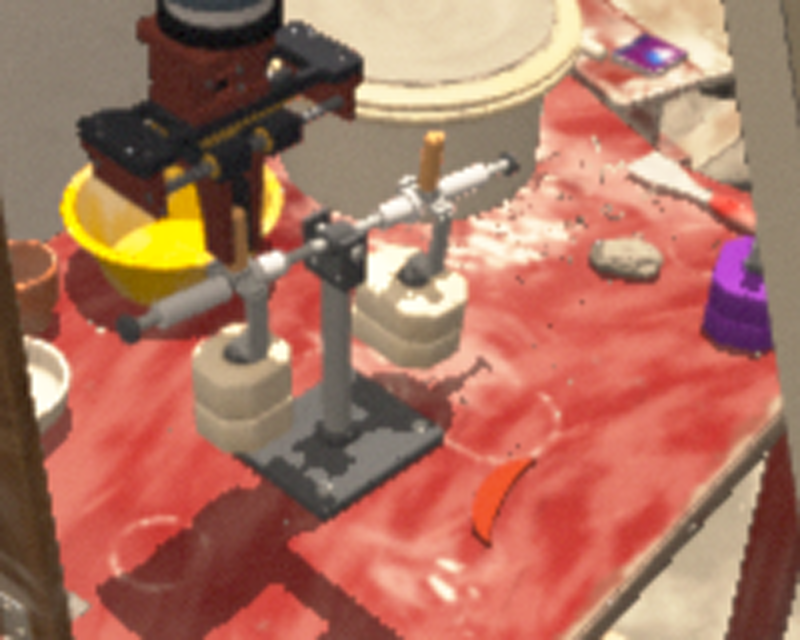

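Emit:
move_arm(
  rows=[
    [0,0,-2.5,0,1],
    [0,0,-5,0,1],
    [0,0,-7.5,0,1],
    [0,0,-10,0,1],
    [0,0,-11.5,0,1],
    [0,0,-11.5,0,1],
    [0,0,-11.5,0,1],
  ],
)

```text
t: 23.42
ee_pos: [591.6, -26.0, 226.3]
orientation: [-2.149, 0.147, 2.149]
ft_force: [0.7, 1.6, -0.2]
width: 13.5
```

```bash
python3 look.py w20 wrist 180,460,180,300 2.8;  python3 look.py sc20 scene 180,380,120,280 4
```

```text
t 23.43 ee [591.6 -26.  226.3] yaw -0.139 w 13.5 F [ 0.66  1.55 -0.25] M [ 0.419 -0.334  0.069] qv 0.002
t 23.48 ee [591.6 -26.  226.4] yaw -0.139 w 13.3 F [ 0.85  1.9  -0.23] M [ 0.425 -0.39  -0.055] qv 0.002
```

View pics/w20v.png

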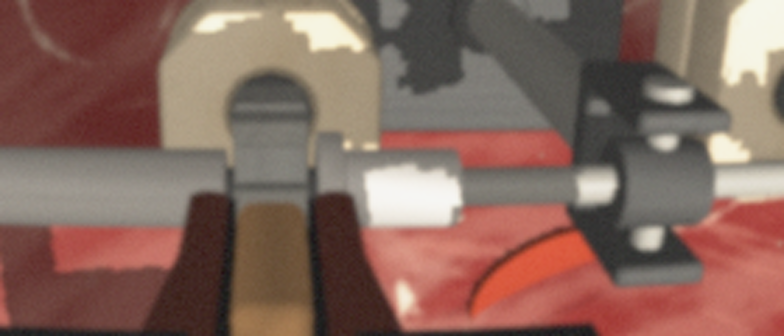

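View pics/sc20v.png

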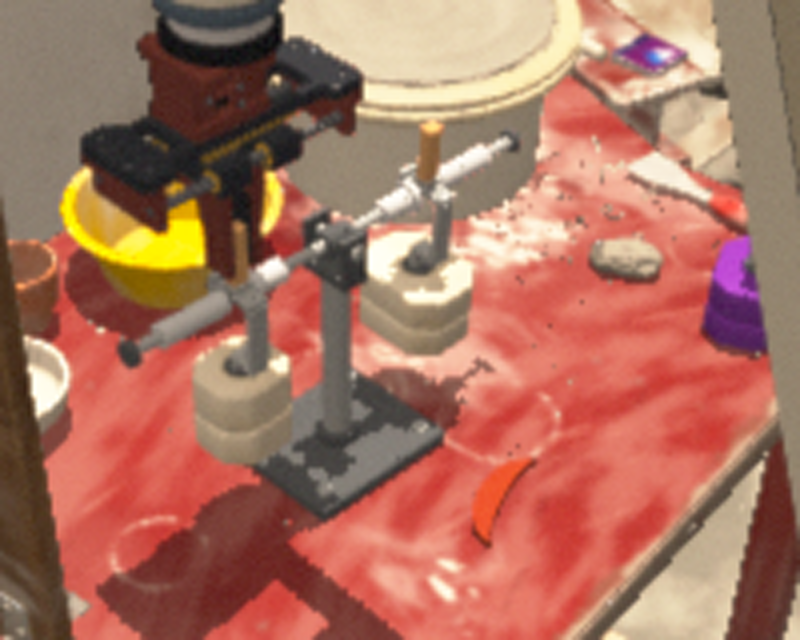

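Emit:
move_arm(
  rows=[
    [0,0.7,0,0,1],
    [0,0.7,0,0,1],
  ],
)

```text
t: 23.78
ee_pos: [591.6, -25.8, 226.4]
orientation: [-2.149, 0.148, 2.149]
ft_force: [1.1, -2.5, -0.7]
width: 13.5
```

Emit:
move_arm(
  rows=[
    [0,0,-0.3,0,0.5],
    [0,0,-0.3,0,0.4],
    [0,0,-0.3,0,0.2],
    [0,0,-0.3,0,0],
    [0,0,-0.3,0,0],
    [0,0,-0.3,0,0],
    [0,0,-0.3,0,0],
  ],
)

```text
t: 24.65
ee_pos: [591.7, -25.8, 226.1]
orientation: [-2.149, 0.148, 2.149]
ft_force: [-0.1, -1.1, 0.3]
width: 44.1
```

```bash
python3 look.py w21 wrist;  python3 look.py sc21 scene 180,380,120,280 4
```

```text
t 24.65 ee [591.7 -25.8 226.1] yaw -0.139 w 44.1 F [-0.1  -1.09  0.33] M [0.023 0.062 0.046] qv 0.002
t 24.7 ee [591.6 -25.8 226.1] yaw -0.139 w 44.0 F [-0.3  -0.22 -0.33] M [ 0.08  -0.027  0.019] qv 0.002
```

View pics/w21v.png

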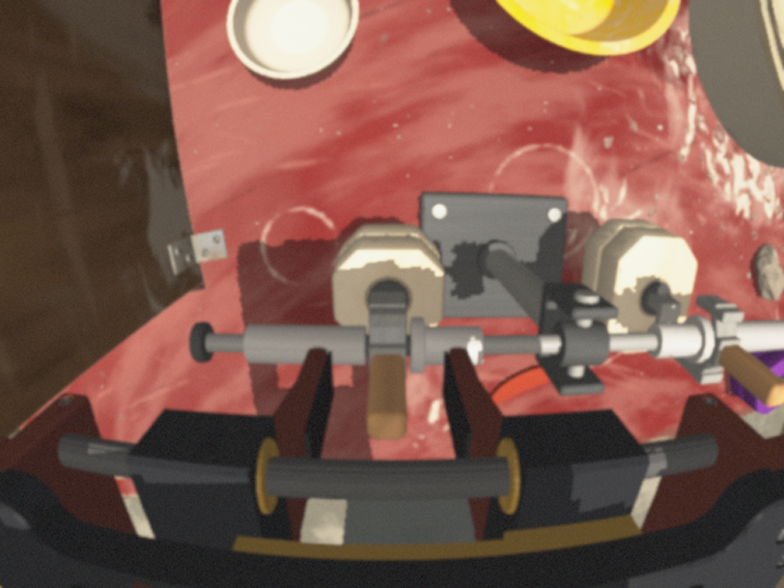

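View pics/sc21v.png

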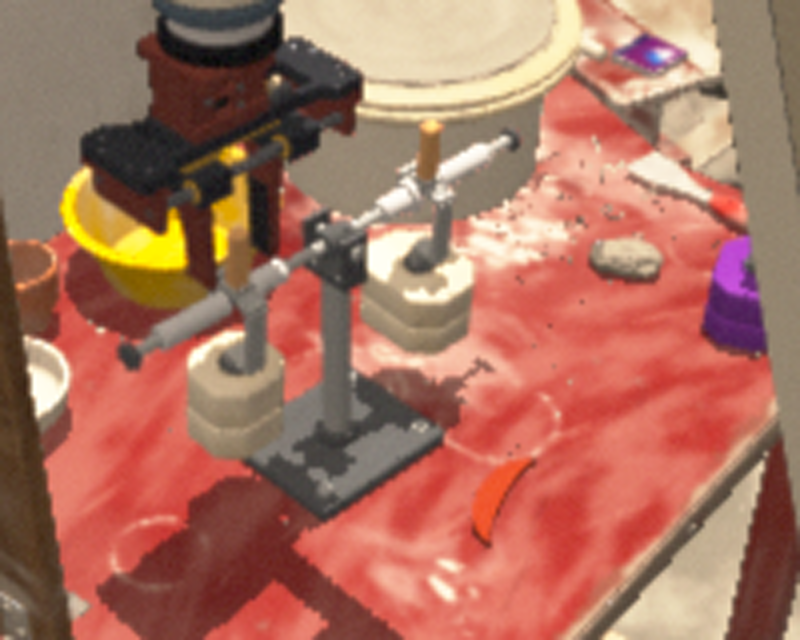

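Emit:
move_arm(
  rows=[
    [0,0,15,0,0],
    [0,0,40,0,0],
    [0,0,80,0,0],
    [0,-10,120,0,0],
    [-30,-40,130,0,0],
    [-70,-80,130,0,0],
    [-90,-110,130,0,0],
    [-90,-110,130,0,0],
    [-90,-110,130,0,0],
    [-90,-110,130,0,0],
  ],
)

```text
t: 26.0
ee_pos: [502.3, -135.0, 356.3]
orientation: [-2.15, 0.147, 2.149]
ft_force: [-0.5, -0.0, -0.2]
width: 43.7
```

```bash
python3 look.py w22 wrist;  python3 look.py sc22 scene 180,380,120,280 4; python3 look.py s22 side 210,370,110,330 3.5
python3 - <<'E'
import cv2,numpy as np
E
```

```text
t 26.0 ee [ 502.3 -135.   356.3] yaw -0.137 w 43.7 F [-0.53 -0.01 -0.23] M [-0.015 -0.033  0.028] qv 0.003
t 26.05 ee [ 502.2 -135.1  356.1] yaw -0.137 w 44.0 F [ 1.03  0.81 -0.33] M [ 0.077 -0.071  0.022] qv 0.004
t 26.1 ee [ 502.1 -135.1  356. ] yaw -0.137 w 44.0 F [-0.19 -0.38 -0.45] M [0.061 0.03  0.011] qv 0.004
```

View pics/w22v.png

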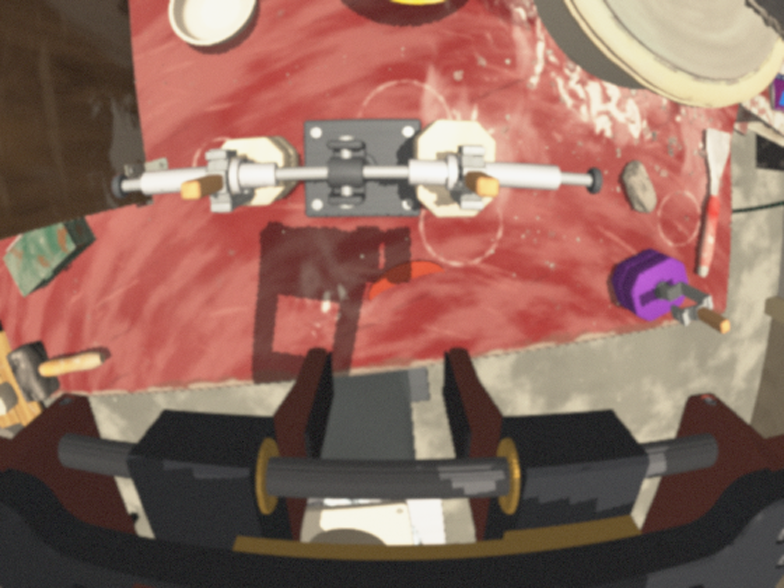

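View pics/sc22v.png

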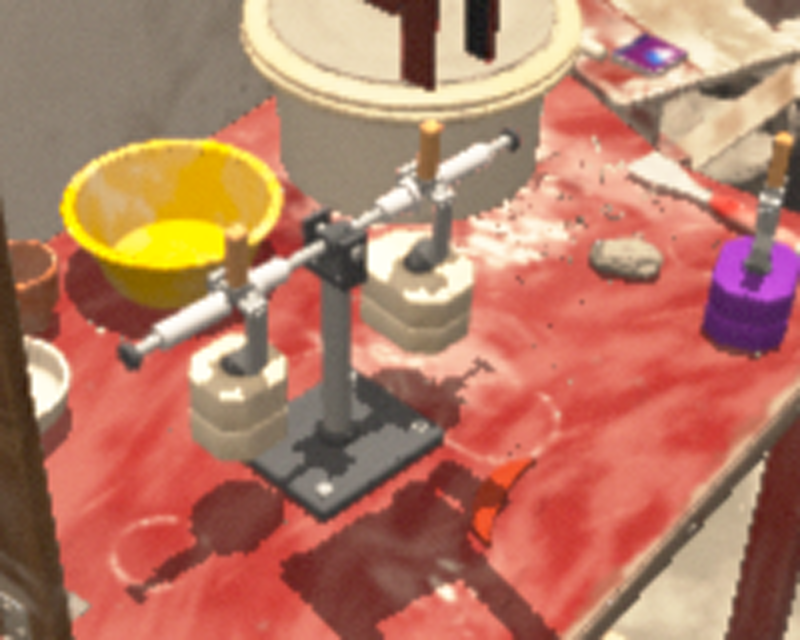

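View pics/s22v.png

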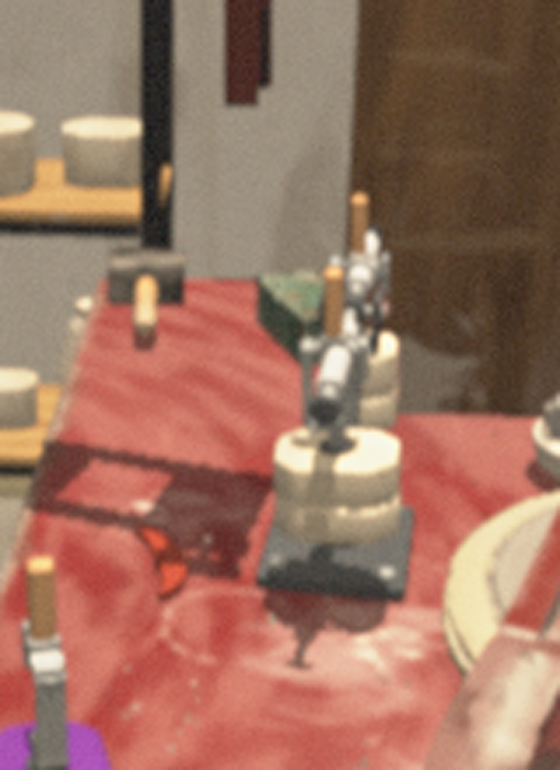

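Emit:
move_arm(
  rows=[
    [0,0,0,0,0],
    [0,0,0,0,0],
    [0,0,0,0,0],
    [0,0,0,0,0],
    [0,0,0,0,0],
    [0,0,0,0,0],
    [0,0,0,0,0],
    [0,0,0,0,0],
  ],
)

```text
t: 27.15
ee_pos: [502.0, -135.1, 356.0]
orientation: [-2.149, 0.146, 2.15]
ft_force: [0.9, 0.2, -0.3]
width: 43.8
```

```bash
python3 look.py w23 wrist 70,440,80,170 2.1; python3 look.py sc23 scene 180,380,120,280 4
python3 - <<'E'
from tilt import *
print(tilt("scene",(129/4+180,354/4+120),180.5),tilt("scene",(512/4+180,140/4+120),-180.5))
a=cv2.imread('pics/sc22.png').astype(int);b=cv2.imread('pics/sc23.png').astype(int)
d=np.abs(a-b).sum(2)[150:240,210:310]; print('diff',d.mean(),d.max())
im=cv2.imread('pics/w23.png')
f=lambda x0,x1:cv2.resize(im[95:160,x0:x1],None,fx=6,fy=6,interpolation=cv2.INTER_CUBIC)
cv2.imwrite('pics/w23z.png',np.vstack([f(80,210)[:300],f(285,415)[:300]]))
E
```

```text
t 27.15 ee [ 502.  -135.1  356. ] yaw -0.137 w 43.8 F [ 0.88  0.21 -0.35] M [ 0.052 -0.033  0.016] qv 0.002
t 27.2 ee [ 502.  -135.1  356. ] yaw -0.137 w 43.7 F [0.95 0.21 0.1 ] M [ 0.01  -0.013 -0.046] qv 0.002
(np.float64(0.002), array([ 0.5, -0.1])) (np.float64(0.006), array([-0.2, -0. ]))
diff 5.160777777777778 76
```

View pics/w23z.png

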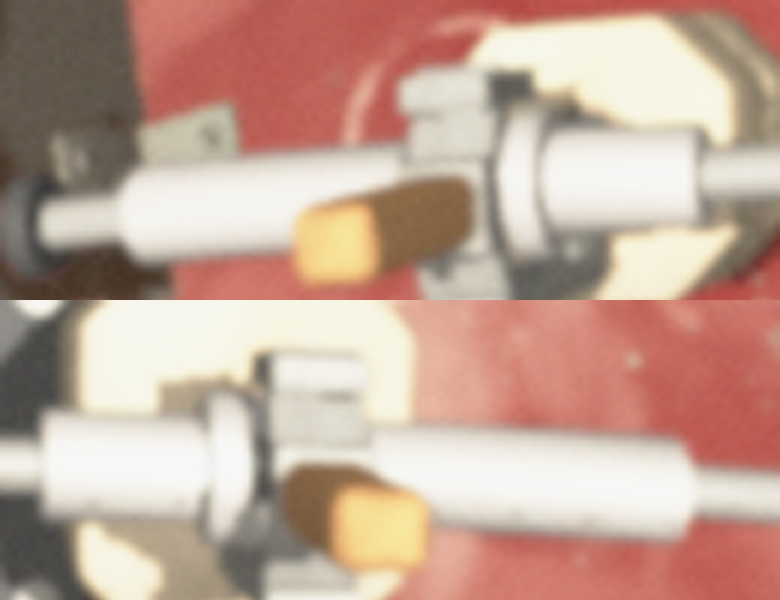

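```bash
python3 -c "
from workcell import ctrl
print(ctrl.close_job())"
```

```text
the job is handed in; nothing more can be done
None
```

Both moulds hang in their grooves on the drying bar, and the job was handed in at about 27 s of the 67 s allowed.

- **mould_b (right arm):** I set it on the land about 135 mm from the pivot and drew it inward. It dropped in at about 85 mm, where the bar rose visibly and the contact force fell. It sagged the bar about 0.13 rad, as expected.
- **mould_a (left arm):** I hung it the same way, and it dropped in at about 93 mm. Contact with the bar during drawing was roughly 0.6 to 1.5 N, and sideways forces stayed at or below about 2.5 N.

**Last checks:**
- With the gripper open and clear, the bar tilt measured 0.002 and 0.006 rad at its two ends, so it is level.
- Two scene pictures a second apart differ only by what I took for image noise, so the moulds are at rest.
- The close crop shows each hook between its land and its flange.
- The purple look-alike and the other things on the table were not touched and look unmoved.

**Disagreements:** My camera estimates of the left groove's middle ranged from 91 to 96 mm, and the feel and the drop settled it. The gripper read 6 to 7 N upward while closing on each grip on the table. I did not find the cause, and it was gone once the mould was lifted.

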